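# Clear broken glass off the shaker and load the tube racks

### The job

A reagent bottle broke on the orbital shaker: take the red scraper, wipe all the broken glass off the platform over its open front edge into the yellow sharps tray without touching the glass with the gripper, and stand the scraper back in its steel tray. Only when the platform is clear, load every tube rack upright on it, lengthwise from front to rear, each pushed fully home against the rear stop bar and packed side by side against the left stop bar, then slide the clamp arm up snug against the last rack, leave it there and press the green start button. Do not tip the racks over or move the wash bottle, label roll and cup standing around.

Things in the scene. Friction and masses are not known exactly. Their poses are not given: they have to be found in the camera images.
- shaker: white bench-top orbital shaker, fixed, switched off. Origin: on the bench under its middle; z up, x from its open front edge (robot side) to its rear stop bar, y to its left stop bar. Housing x -90 to 110, y -131 to 131 mm; control console on its -y side, x -55 to 95, out to y -195, 66 mm high, with the start button. Platform on top, see platform
- platform (a point): point on the top of the flat aluminium platform, 100 mm above the shaker's origin, same axes. Platform x -115 to 119, y -140 to 140 mm. Front edge (x -115) open and without rim. Black rear stop bar: inner face x 95 mm, 16 mm thick, 22 mm high, a steel rod on it to 28 mm. Black left stop bar: inner face y 115 mm, 22 mm high, from front edge to rear bar
- corner (a point): inside corner on the platform's surface where the inner faces of the rear and left stop bars meet: x 95, y 115, z 100 mm in the shaker's frame, same axes. A rack fully home against the rear bar has its origin at x -56 mm from here; racks packed against the left bar have y -20, -60, -100, -140 mm
- clamp (a joint): clamp arm, slides along the rear bar: 0 = parked at the right, up to 0.165 m towards the left bar; 4 N of friction, stays where it is left. Aluminium bar along shaker x, from the rear bar's face 198 mm forward, 16 mm thick, 3 to 25 mm above the platform; clamping face at shaker y = -105 mm + joint value. Carriage over the rear bar, 37 mm above the platform
- clamp_knob (a point): middle of the black upright knob near the front end of the clamp arm: 22 mm diameter, 30 to 60 mm above the platform (this point 45 mm above it), 165 mm in front of the rear bar's face and 10 mm to -y of the clamping face
- clamp_face (a point): point on the clamping face of the arm at the level of the platform's surface, 56 mm in front of the rear bar's face; axes as the shaker. A rack touching the face has its origin 20 mm to +y of it
- start (a joint): green start button of the shaker, 0 = up, 0.005 m = fully down; springs back, fully down takes 4 N
- start_top (a point): centre of the top of the green start button (22 mm diameter) on the console, pressed straight down; 30 mm to -y of the platform's right edge
- sharps_tray: yellow open tray, fixed on the bench in front of the shaker, 135 (x) x 300 (y) x 50 mm high, walls and floor 4 mm. Origin: centre of its underside; axes as the shaker. Its centre lies 168 mm in front of the shaker's origin, its rear wall under the platform's front edge, so what is wiped over that edge falls into it
- scraper: red hand scraper block with a dark rubber foot, 0.12 kg. Foot 28 (x) x 85 (y) x 22 mm high, on it an upright grip 20 (x) x 66 (y) mm from 22 to 65 mm above the underside. Origin: centre of its underside; z up, y along its length. Stands on its foot in the tool tray at the start, floor 3 mm above the bench
- tool_tray: shallow stainless steel instrument tray, fixed, 110 (x) x 180 (y) x 16 mm, walls and floor 3 mm: the place of the scraper. Origin: centre of its underside
- wash_bottle: bystander: clear wash bottle with green cap, 64 mm diameter, 170 mm high, standing. Origin: centre of its underside
- label_roll: bystander: roll of white tube labels lying flat, 76 mm outer diameter, 40 mm high. Origin: centre of its underside
- swab_cup: bystander: white open cup, 76 mm diameter at the rim, 85 mm high. Origin: centre of its underside
- rack1: grey five-place tube rack, 112 mm long, 28 mm wide, 50 mm high, on a weighted steel foot 112 x 40 x 8 mm, 0.32 kg, with capped blood tubes fixed in it (17 mm wide, tops 80 mm up); stands upright on the bench. Origin: centre of its underside; x along its length, y across its width, z up. Both ends are alike. Gripped across its 28 mm width. Three or four racks are present, an absent one is None
- rack2: grey five-place tube rack, 112 mm long, 28 mm wide, 50 mm high, on a weighted steel foot 112 x 40 x 8 mm, 0.32 kg, with capped blood tubes fixed in it (17 mm wide, tops 80 mm up); stands upright on the bench. Origin: centre of its underside; x along its length, y across its width, z up. Both ends are alike. Gripped across its 28 mm width. Three or four racks are present, an absent one is None
- rack3: grey five-place tube rack, 112 mm long, 28 mm wide, 50 mm high, on a weighted steel foot 112 x 40 x 8 mm, 0.32 kg, with capped blood tubes fixed in it (17 mm wide, tops 80 mm up); stands upright on the bench. Origin: centre of its underside; x along its length, y across its width, z up. Both ends are alike. Gripped across its 28 mm width. Three or four racks are present, an absent one is None
- rack4: grey five-place tube rack, 112 mm long, 28 mm wide, 50 mm high, on a weighted steel foot 112 x 40 x 8 mm, 0.32 kg, with capped blood tubes fixed in it (17 mm wide, tops 80 mm up); stands upright on the bench. Origin: centre of its underside; x along its length, y across its width, z up. Both ends are alike. Gripped across its 28 mm width. Three or four racks are present, an absent one is None
- glass1: thick piece of broken amber bottle glass, about 26 x 19 x 10 mm, 11 g, lying on the shaker platform. Origin: centre of its underside. Four to six pieces are present, an absent one is None
- glass2: thick piece of broken amber bottle glass, about 26 x 19 x 10 mm, 11 g, lying on the shaker platform. Origin: centre of its underside. Four to six pieces are present, an absent one is None
- glass3: thick piece of broken amber bottle glass, about 26 x 19 x 10 mm, 11 g, lying on the shaker platform. Origin: centre of its underside. Four to six pieces are present, an absent one is None
- glass4: thick piece of broken amber bottle glass, about 26 x 19 x 10 mm, 11 g, lying on the shaker platform. Origin: centre of its underside. Four to six pieces are present, an absent one is None
- glass5: thick piece of broken amber bottle glass, about 26 x 19 x 10 mm, 11 g, lying on the shaker platform. Origin: centre of its underside. Four to six pieces are present, an absent one is None
- glass6: thick piece of broken amber bottle glass, about 26 x 19 x 10 mm, 11 g, lying on the shaker platform. Origin: centre of its underside. Four to six pieces are present, an absent one is None
Not all that is in view belongs to the job. Of the things that look like the scraper, the smaller one is meant.

How it is judged:
By the outcome, as a careful person would: the job done as asked, in the order asked, and still so for the second after the job is handed in, with the robot touching nothing.
Of glass1, glass2, glass3, glass4, glass5, glass6 only 4 to 6 are there at a start; the rules pass over those that are not, and their reading is None.
Of rack1, rack2, rack3, rack4 only 3 to 4 are there at a start; the rules pass over those that are not, and their reading is None.
At some moment in a run one of glass1, glass2, glass3, glass4, glass5, glass6, rack1, rack2, rack3, rack4 may be knocked a few centimetres aside while the robot is not near it.
Once in a run the grip may slacken for a moment while it holds something.
It also fails if it takes over 210 s, if anything falls off the work surface, if the arm or the gripper's body presses on something with over 40 N, if the wrist force passes 120 N, or if a joint passes its speed limit or range.

### The arm

A 6-joint arm with a two-finger parallel gripper is mounted at the origin on the work surface. World frame = base frame: x ahead of the robot, y to its left, z up, the work surface at z = 0. Lengths are in m, angles in rad, forces in N, time in s.
With the tool pointing down it reaches from about 0.35 to 0.975 m from the base axis. Payload 4.9 kg.
Tool frame: the origin (TCP) lies midway between the tips of the shut fingers; the grasp point (between the pads) lies ctrl.grip_point_offset behind it (ctrl.grip_point_offset is the distance from the TCP to the grasp point, in m); x points along the fingers, y is the direction in which the jaws open and shut, and the axes are right-handed (so a half turn about x gives the same grasp; the last joint's range is limited). The gripper opens to 85 mm and grips with 20 to 120 N. Pads are 22 mm wide; open, the fingers measure 114 mm over their backs; the gripper's body (76 mm by 85 mm) begins 54 mm behind the grasp point. The pads swing forward as they close: fully open they stand 13 mm farther back than shut.
Start: joints at [1.157, 0.053, 1.613, -0, 1.476, -0.119], TCP at [0.182, 0.598, 0.231] pointing down, gripper open.
Joint ranges: [-3.01, 3.01], [-1.01, 2.22], [0.06, 2.58], [-1.02, 4.17], [0.09, 2.62], [-3.14, 3.14]. Speed limits (rad/s): [2.57, 2.57, 3.14, 3.14, 3.14, 3.14].

### API

Orientations are given as a rotation vector (axis times angle).
In Python, from station import ctrl gives the robot as it stands. The module is installed in compiled form; this text tells all that it offers.
- The arm moves only by the tool drive_tool, never from a script. Its argument "commands" is text: rows parted by semicolons, each of 5 numbers parted by spaces: the closure, from -1 (fully open) to 1 (shut), so that 0 is half open, then the shift along the tool's x, y, z in units of 40 mm (1.0 is 40 mm), then the turn about the tool's x in units of 5 degrees (1.0 is 5 degrees). A call has 1 to 8 rows; each row is the pose to reach, as a shift and turn from the pose commanded when the call began, along the tool's axes at that moment; what a row does not reach only later rows make up. A row lasts 1/12 s, in which the tool goes at most 41.7 mm and 7.16 degrees, less where a joint would pass 70% of its speed; a pose out of reach is approached as far as the arm can. A call with a gripper value outside its range is refused whole. The fingers move at their own pace and stop on an object; "newtons" is the grip in N (left out, the last holds). Time passes only in rows, so rows that repeat a pose let the fingers close. It gives the time, the measured TCP pose, the force and the opening at its end, in the units of the state.
- ctrl.get_obs(): the state, without advancing time (a new reading comes with each control period).
- ctrl.get_image(name): name is "scene" or "top"; returns (picture, depth): 400x640x3 uint8, blue, green, red; 400x640 float32, m along the optical axis (not along the pixel's ray), 0 where there is no reading.
- ctrl.camera_info(name): a dict with "K" (3x3 intrinsics, pixels), "T" (4x4, takes a point from camera to world coordinates). Camera axes: x right, y down, z forward; pixel columns grow to the right and rows downward; lengths in m; the calibration is good to about 2 mm. A picture is of the moment at which its call begins. camera_info takes no time and is no camera call.
- ctrl.finish_job(): hands the job in, once; it reports no verdict.
The state is a dict: "t": time; "q": joint angles; "dq": joint speeds; "effort": joint torques, N m; "tool_pos": TCP position; "tool_rot": TCP orientation; "contact_force": force on the tool from outside, world axes, zero at the start; "wrist_torque": the same for the moment, N m; "opening": finger opening in m.
Only numpy, scipy, OpenCV 4.12 (cv2) and the standard library are available. Lean on these libraries where they do the work, as an engineer would, in place of code of your own. Each camera call takes 0.05 s, during which the arm holds its last target.

## Working session

There is one attempt and no reset: what is moved stays moved. The work goes in short steps, Python scripts to look and compute and a tool call to move; the robot and the scene stay as the last step left them, time stands still between calls to the robot, and variables do not carry over. Pictures are saved under pics/ and viewed, and the job is handed in when it is done.

Besides the shell and the picture viewer there is one more tool, called as a command line: name --argument value ..., lists and objects as JSON in quotes. drive_tool: Moves the arm, as the interface text tells. Its arguments: {"type":"object","properties":{"commands":{"type":"string"},"newtons":{"type":"number"}},"required":["commands"]}

```bash
mkdir -p pics; python3 - <<'E'
from station import ctrl
import cv2,numpy as np
np.set_printoptions(precision=4,suppress=True)
o=ctrl.get_obs();print(o, ctrl.grip_point_offset)
for n in("scene","top"):
    im,d=ctrl.get_image(n);cv2.imwrite(f"pics/{n}0.png",im);np.save(f"{n}0_d.npy",d)
    c=ctrl.camera_info(n);print(n,c["K"],c["T"],d.min(),d.max())
E
```

```text
{'t': 0.0, 'q': array([ 1.157 ,  0.0534,  1.6143,  0.    ,  1.476 , -0.119 ]), 'dq': array([-0.0001, -0.0019,  0.0016, -0.0002,  0.0005, -0.0015]), 'effort': array([ -0.0001, -39.3686, -37.0176,  -0.    ,   0.0069,   0.    ]), 'tool_pos': array([0.1813, 0.5975, 0.23  ]), 'tool_rot': array([ 0.2298,  1.559 , -0.233 ]), 'contact_force': array([ 0.3278, -0.2284,  0.4721]), 'wrist_torque': array([-0.0044,  0.0067, -0.0332]), 'opening': 0.08522689369446582} 0.0187
scene [[368.7404   0.     323.2458]
 [  0.     368.7404 206.0979]
 [  0.       0.       1.    ]] [[-0.6195  0.6352 -0.4613  1.0482]
 [ 0.7849  0.489  -0.3806  0.2885]
 [-0.0162 -0.5978 -0.8015  0.9592]
 [ 0.      0.      0.      1.    ]] 0.0 3.5162413
top [[467.4051   0.     322.0858]
 [  0.     467.4051 202.9465]
 [  0.       0.       1.    ]] [[-0.0463 -0.977   0.2081  0.2729]
 [-0.9989  0.0447 -0.0121 -0.085 ]
 [ 0.0025 -0.2084 -0.978   1.6087]
 [ 0.      0.      0.      1.    ]] 0.0 2.605329
```

View pics/scene0.png

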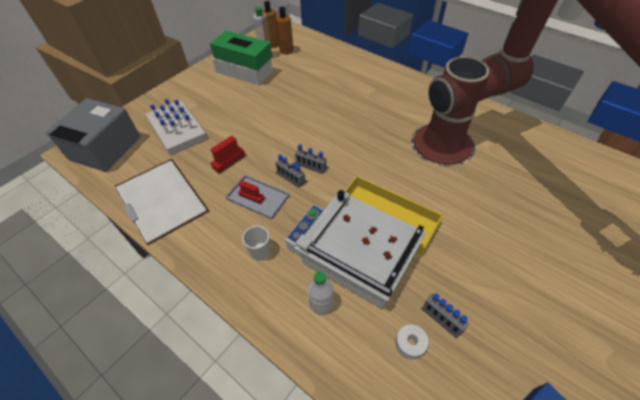

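View pics/top0.png

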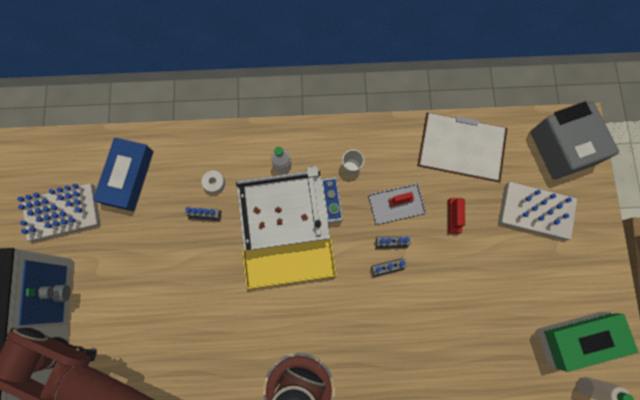

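```bash
cat > h.py <<'E'
from station import ctrl
import cv2,numpy as np
from scipy.spatial.transform import Rotation as Rn
np.set_printoptions(precision=4,suppress=True)
def cam(n):
    c=ctrl.camera_info(n);return np.array(c["K"]),np.array(c["T"])
def ray(n,uv,z):
    K,T=cam(n);uv=np.atleast_2d(np.array(uv,float))
    d=np.c_[uv,np.ones(len(uv))]@np.linalg.inv(K).T@T[:3,:3].T
    o=T[:3,3];s=(z-o[2])/d[:,2];return o+d*s[:,None]
def proj(n,P):
    K,T=cam(n);P=np.atleast_2d(P);p=(P-T[:3,3])@T[:3,:3];q=p@K.T;return q[:,:2]/q[:,2:]
def crop(im,x0,y0,x1,y1,s,fn):
    cv2.imwrite(fn,cv2.resize(im[y0:y1,x0:x1],None,fx=s,fy=s,interpolation=cv2.INTER_CUBIC))
E
python3 - <<'E'
from h import *
t=cv2.imread("pics/top0.png");s=cv2.imread("pics/scene0.png")
crop(t,170,135,370,295,4,"pics/t_c1.png")
crop(s,270,170,470,310,4,"pics/s_c1.png")
crop(t,360,170,480,290,5,"pics/t_c2.png")
crop(s,190,130,340,230,5,"pics/s_c2.png")
E
```

```text
(no output)
```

View pics/t_c1.png

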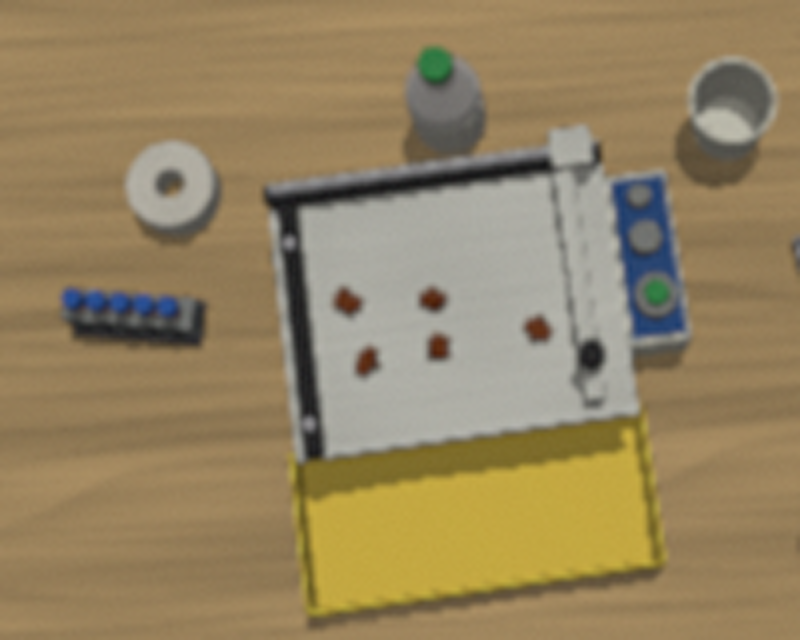

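View pics/s_c1.png

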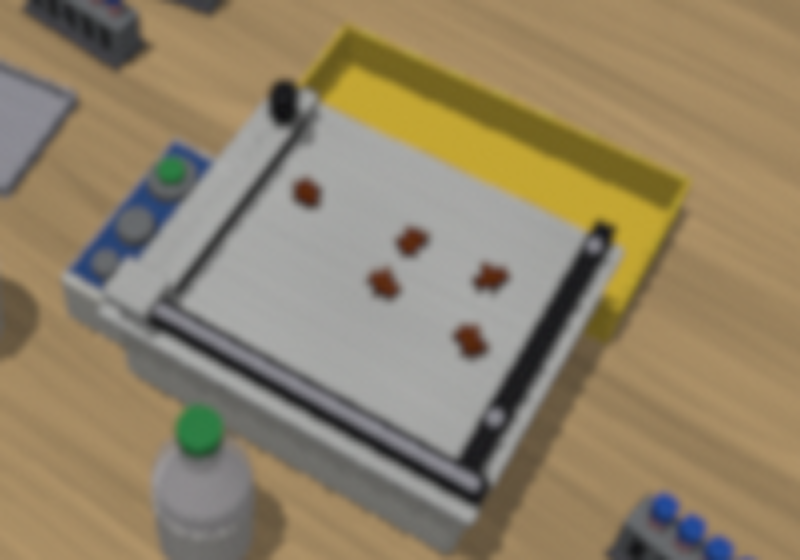

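View pics/t_c2.png

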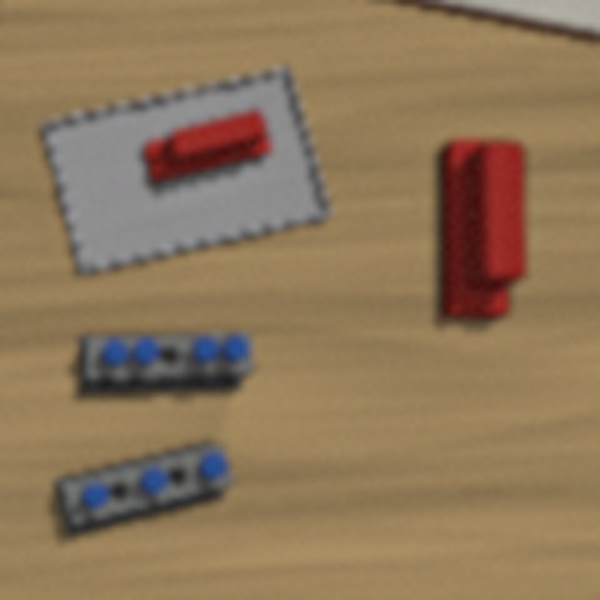

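View pics/s_c2.png

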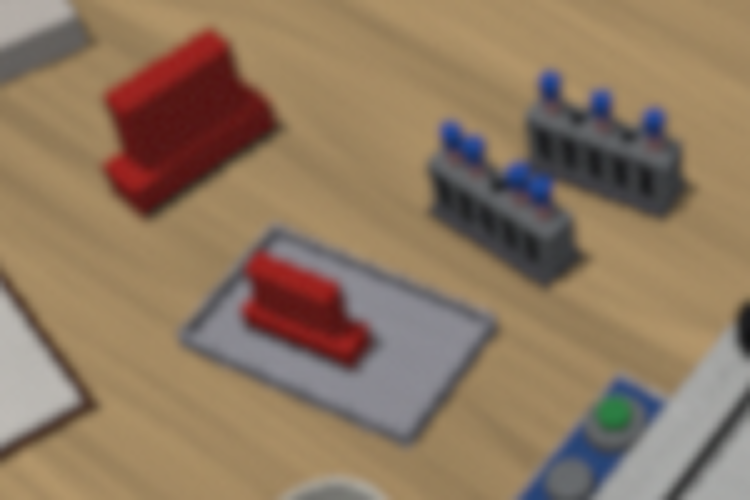

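```bash
cat >> h.py <<'E'
def cp(p,x0,y0,s): return (np.atleast_2d(np.array(p,float))+.5)/s-.5+np.array([x0,y0])
def fit2(S,W):
    S=np.array(S,float);W=np.array(W,float);a=S.mean(0);b=W.mean(0)
    H=(S-a).T@(W-b);th=np.arctan2(H[0,1]-H[1,0],H[0,0]+H[1,1])
    R=np.array([[np.cos(th),-np.sin(th)],[np.sin(th),np.cos(th)]]);t=b-R@a
    return th,t,(W-(S@R.T+t))
E
python3 - <<'E'
from h import *
L=[]
# (cam, crop px, shaker xyz)
F=[("top",(298,460),(-.115,.14,.1)),("top",(639,413),(-.115,-.14,.1)),("top",(310,617),(-.2355,.15,.05)),("top",(664,565),(-.2355,-.15,.05)),
("scene",(622,250),(-.115,.14,.1)),("scene",(348,27),(-.2355,-.15,.05)),("scene",(688,182),(-.2355,.15,.05))]
W=[];S=[]
for n,p,s in F:
    uv=cp(p,170,135,4) if n=="top" else cp(p,270,170,4)
    w=ray(n,uv,s[2])[0];W.append(w[:2]);S.append(s[:2]);print(n,s,w)
for sel in(range(4),range(4,7),range(7)):
    print(fit2([S[i] for i in sel],[W[i] for i in sel]))
# blue/green/knob in both
E
```

```text
top (-0.115, 0.14, 0.1) [0.4514 0.155  0.1   ]
top (-0.115, -0.14, 0.1) [ 0.4769 -0.122   0.1   ]
top (-0.2355, 0.15, 0.05) [0.3279 0.1546 0.05  ]
top (-0.2355, -0.15, 0.05) [ 0.3566 -0.1375  0.05  ]
scene (-0.115, 0.14, 0.1) [0.453  0.1576 0.1   ]
scene (-0.2355, -0.15, 0.05) [ 0.3634 -0.1319  0.05  ]
scene (-0.2355, 0.15, 0.05) [0.3347 0.1594 0.05  ]
(np.float64(0.09065595381932119), array([0.5777, 0.0284]), array([[ 0.0009, -0.0024],
       [ 0.001 , -0.0005],
       [-0.0017, -0.0018],
       [-0.0001,  0.0048]]))
(np.float64(0.09368953312772824), array([0.5826, 0.0335]), array([[-0.0019, -0.0045],
       [ 0.0013,  0.006 ],
       [ 0.0007, -0.0015]]))
(np.float64(0.08856410494121174), array([0.5798, 0.0299]), array([[-0.0014, -0.0042],
       [-0.0007, -0.0023],
       [-0.004 , -0.0039],
       [-0.0018,  0.0027],
       [ 0.0002, -0.0016],
       [ 0.005 ,  0.0084],
       [ 0.0028,  0.0008]]))
```

```bash
cat >> h.py <<'E'
def cloud(n,d):
    K,T=cam(n);v,u=np.indices(d.shape)
    P=np.stack([(u-K[0,2])/K[0,0]*d,(v-K[1,2])/K[1,1]*d,d],-1)
    return P@T[:3,:3].T+T[:3,3]
E
python3 - <<'E'
from h import *
c,s=np.cos(.0905),np.sin(.0905)
for n in("top","scene"):
    d=np.load(n+"0_d.npy");P=cloud(n,d)
    X=P-np.array([.58,.03,0]);
    x=c*X[...,0]+s*X[...,1];y=-s*X[...,0]+c*X[...,1];z=X[...,2]
    ok=d>0
    m=ok&(abs(x)<.09)&(y<.1)&(y>-.09);print(n,"plat z",np.median(z[m]),z[m].std())
    m=ok&(abs(x+.168)<.05)&(abs(y)<.1);print("tray floor",np.median(z[m]))
    m=ok&(P[...,0]>.5)&(P[...,0]<.7)&(P[...,1]>-.35)&(P[...,1]<-.25);print("bench",np.median(z[m]))
    # platform edges: rows along x; y right edge
    m=ok&(z>.09)&(z<.112)
    print("front edge",[round(np.min(x[m&(abs(y-q)<.004)]),4) for q in(-.08,-.04,0,.04,.08)])
    print("right edge",[round(np.min(y[m&(abs(x-q)<.004)]),4) for q in(-.1,-.06,-.0,.05)])
    mb=ok&(z>.117)&(z<.126)
    for q in(-.05,0,.05,.08):
        k=mb&(abs(y-q)<.004)&(x>.07); print("rear bar x",q,x[k].min() if k.any() else None,x[k].max() if k.any() else None)
    for q in(-.08,-.04,0,.05):
        k=mb&(abs(x-q)<.004)&(y>.08); print("left bar y",q,y[k].min() if k.any() else None,y[k].max() if k.any() else None)
    m=ok&(z>.03)&(z<.058)&(x<-.13)&(x>-.26)
    print("tray front",[round(np.min(x[m&(abs(y-q)<.004)]),4) for q in(-.08,0,.08)])
    for q in(-.2,-.16):
        k=m&(abs(x-q)<.004)&(abs(y)<.18); print("tray y",y[k].min(),y[k].max())
E
```

```text
top plat z 0.10058725771208876 0.003918435771390774
tray floor 0.004596467601862608
bench 0.0018857411564339177
front edge [np.float64(-0.115), np.float64(-0.1152), np.float64(-0.1142), np.float64(-0.1154), np.float64(-0.1161)]
right edge [np.float64(-0.9561), np.float64(-0.8573), np.float64(-1.0099), np.float64(-0.9485)]
rear bar x -0.05 0.09372345984748226 0.09891096201600642
rear bar x 0 0.09311064802221206 0.19416866683102085
rear bar x 0.05 0.09430358623854215 0.11047951099262647
rear bar x 0.08 0.09389354232970269 0.10362340618019597
left bar y -0.08 0.11322282987496958 0.729621978013888
left bar y -0.04 0.1125793817715659 0.125329518185572
left bar y 0 0.11178473818687218 0.12734717583514368
left bar y 0.05 0.11268422598310995 0.12617493146986622
tray front [np.float64(-0.2353), np.float64(-0.2348), np.float64(-0.2365)]
tray y -0.15020138216666062 0.14678117987494185
tray y -0.14903772810214305 0.1491897109263791
scene plat z 0.09843736747256343 0.0025953308081245177
tray floor 0.0021925089937662734
bench -0.00013508477127444074
front edge [np.float64(-0.1133), np.float64(-0.568), np.float64(-0.5223), np.float64(-0.52), np.float64(-0.5495)]
right edge [np.float64(-0.9396), np.float64(-0.8481), np.float64(-0.9539), np.float64(-0.9456)]
rear bar x -0.05 0.09551033642750938 0.1104373574408177
rear bar x 0 0.09656065474078726 0.19952730047699488
rear bar x 0.05 0.09440428711930432 0.10873881589481484
rear bar x 0.08 0.09473010005096595 0.10973541059202942
left bar y -0.08 0.11618937237730612 0.13153488299868074
left bar y -0.04 0.11673946267726994 0.13244608416572248
left bar y 0 0.11788961522445562 0.1312058790651522
left bar y 0.05 0.11749222131758455 0.13291344937621494
tray front [np.float64(-0.2364), np.float64(-0.2357), np.float64(-0.237)]
tray y -0.1429728158847164 0.1538932025433685
tray y -0.14533558552622958 0.15429801102091412
```

```bash
cat >> h.py <<'E'
def rect(P):
    r=cv2.minAreaRect((P[:,:2]*1000).astype(np.float32));b=cv2.boxPoints(r)
    e1=b[1]-b[0];e2=b[2]-b[1];
    if np.linalg.norm(e1)<np.linalg.norm(e2): e1,e2=e2,e1
    return np.array(r[0])/1000,np.linalg.norm(e1),np.linalg.norm(e2),np.degrees(np.arctan2(e1[1],e1[0]))%180
E
cat > meas.py <<'E'
from h import *
import sys
def load(tag=None):
    out={}
    for n in("top","scene"):
        if tag=="0": im=cv2.imread(f"pics/{n}0.png");d=np.load(n+"0_d.npy")
        else:
            im,d=ctrl.get_image(n)
        out[n]=(im,d,cloud(n,d))
    return out
def comps(mask,mn=8):
    k,l,st,ce=cv2.connectedComponentsWithStats(mask.astype(np.uint8),connectivity=8)
    return [(l==i,st[i],ce[i]) for i in range(1,k) if st[i][4]>=mn]
def caps(out,z=.078):
    for n in out:
        im,d,P=out[n];hsv=cv2.cvtColor(im,cv2.COLOR_BGR2HSV)
        m=cv2.inRange(hsv,(105,110,60),(128,255,255))>0
        for c,st,ce in comps(m,3):
            p=ray(n,[ce],z)[0]
            if .25<p[0]<.9 and abs(p[1])<.5: print(n,"blue",st[4],ce,p[:2],P[c][:,2].max())
def red(out):
    for n in out:
        im,d,P=out[n];hsv=cv2.cvtColor(im,cv2.COLOR_BGR2HSV)
        m=(cv2.inRange(hsv,(0,150,60),(6,255,255))|cv2.inRange(hsv,(172,150,60),(180,255,255)))>0
        for c,st,ce in comps(m,20):
            Q=P[c]
            if np.median(Q[:,0])<.3: continue
            zz=np.percentile(Q[:,2],95);T=Q[Q[:,2]>zz-.012]
            print(n,"red",st[4],ce,Q[:,2].max(),"topface",rect(T),"n",len(T),"all",rect(Q))
def grey(out,regions,zlo=.042,zhi=.058):
    for n in out:
        im,d,P=out[n]
        for (x,y) in regions:
            k=(abs(P[...,0]-x)<.08)&(abs(P[...,1]-y)<.08)
            for lo,hi in((zlo,zhi),(.012,.1)):
                Q=P[k&(P[...,2]>lo)&(P[...,2]<hi)]
                print(n,(x,y),lo,len(Q),rect(Q) if len(Q)>5 else "")
E
python3 - <<'E'
from meas import *
o=load("0");caps(o);red(o)
E
```

```text
top blue 172 [330.657  193.1105] [ 0.631  -0.1343] 0.0754589606418401
top blue 94 [199.617  210.4468] [0.5917 0.3052] 0.08741350724163355
top blue 50 [333.82 215.26] [ 0.5549 -0.141 ] 1.6087101900555714
top blue 35 [403.4571 239.4   ] [ 0.4636 -0.3661] 0.08758579410543033
top blue 39 [385.7692 240.    ] [ 0.4643 -0.3077] 0.08760501824463174
top blue 20 [401.95 262.9 ] [ 0.387  -0.3548] 0.08829027247883459
top blue 18 [390.3889 265.7222] [ 0.3796 -0.3165] 0.08768088400148821
top blue 17 [378.8824 268.5882] [ 0.3721 -0.2784] 0.08491426682924796
scene blue 8 [299.5 146.5] [ 0.3922 -0.3502] 0.0823478584818369
scene blue 9 [309.6667 150.4444] [ 0.3857 -0.3108] 0.08150649203794003
scene blue 10 [320.  154.2] [ 0.3784 -0.2722] 0.07826903981033928
scene blue 28 [281.9286 158.2857] [ 0.4696 -0.3606] 0.0799226406731186
scene blue 41 [295.3415 166.0732] [ 0.4691 -0.3023] 0.0808884193290601
scene blue 18 [317.2778 209.2778] [ 0.5611 -0.1367] 0.06713395676784562
scene blue 41 [307.3415 220.6098] [ 0.6105 -0.134 ] 0.06806644084714486
scene blue 58 [295.3103 232.9483] [ 0.6639 -0.1339] 0.0674374087
[... 705 characters left out ...]
 np.float32(580.91736), np.float32(78.24165), np.float32(124.008766)) n 222 all (array([ 0.3989, -0.3541]), np.float32(584.1677), np.float32(109.345345), np.float32(125.68529))
scene red 709 [225.8096 153.7334] 0.9591526880244682 topface (array([ 0.8088, -0.1573]), np.float32(1008.5909), np.float32(85.79507), np.float32(56.89922)) n 198 all (array([ 0.8146, -0.1623]), np.float32(1008.70575), np.float32(117.70895), np.float32(55.951523))
scene red 288 [249.8542 191.5556] 0.9591526880244682 topface (array([ 0.8144, -0.0495]), np.float32(820.7629), np.float32(46.75471), np.float32(58.58727)) n 107 all (array([ 0.8103, -0.0473]), np.float32(820.55347), np.float32(65.87631), np.float32(59.26785))
```

```bash
sed -i 's/            Q=P\[c\]$/            Q=P[c\&(d>0)]/' meas.py; python3 - <<'E'
from meas import *
o=load("0");red(o)
for n in o:
    im,d,P=o[n]
    for reg in((.594,.3066),(.4667,-.3342),(.3827,-.3137)):
        k=(d>0)&(np.hypot(P[...,0]-reg[0],P[...,1]-reg[1])<.075)
        for lo,hi in((.04,.07),(.012,.1)):
            Q=P[k&(P[...,2]>lo)&(P[...,2]<hi)]
            print(n,reg,lo,len(Q),rect(Q))
obs=ctrl.get_obs();print(Rn.from_rotvec(obs["tool_rot"]).as_matrix())
E
```

```text
top red 183 [401.1421 198.8743] 0.07454250876837931 topface (array([ 0.6104, -0.3792]), np.float32(60.04619), np.float32(15.661911), np.float32(103.1716)) n 82 all (array([ 0.6089, -0.3795]), np.float32(79.94609), np.float32(21.976536), np.float32(100.182846))
top red 531 [456.1751 214.7947] 0.10430009472448631 topface (array([ 0.546 , -0.5589]), np.float32(91.27903), np.float32(26.771599), np.float32(174.08675)) n 221 all (array([ 0.5457, -0.559 ]), np.float32(119.959724), np.float32(39.51825), np.float32(175.74211))
scene red 709 [225.8096 153.7334] 0.09625949065394579 topface (array([ 0.5495, -0.5548]), np.float32(89.77221), np.float32(31.799788), np.float32(173.24033)) n 196 all (array([ 0.55  , -0.5545]), np.float32(119.292305), np.float32(44.41075), np.float32(174.16832))
scene red 288 [249.8542 191.5556] 0.0693148800431932 topface (array([ 0.6169, -0.3752]), np.float32(64.82976), np.float32(19.234932), np.float32(94.43383)) n 106 all (array([ 0.6158, -0.3735]), np.float32(83.30757), np.float32(23.625566), np.float32(100.306274))
top (0.594, 0.3066) 0.04 167 (array([0.594 , 0.3
[... 855 characters left out ...]
012 856 (array([0.5953, 0.309 ]), np.float32(112.22751), np.float32(29.662807), np.float32(81.71394))
scene (0.4667, -0.3342) 0.04 271 (array([ 0.4386, -0.3311]), np.float32(111.87916), np.float32(90.34235), np.float32(84.97894))
scene (0.4667, -0.3342) 0.012 591 (array([ 0.4652, -0.3311]), np.float32(143.40933), np.float32(110.68264), np.float32(159.26517))
scene (0.3827, -0.3137) 0.04 239 (array([ 0.3854, -0.3074]), np.float32(105.36868), np.float32(92.74651), np.float32(58.73368))
scene (0.3827, -0.3137) 0.012 477 (array([ 0.3854, -0.3077]), np.float32(105.30572), np.float32(92.88023), np.float32(59.000347))
[[-0.0008  0.2906  0.9569]
 [-0.0017  0.9569 -0.2906]
 [-1.     -0.0018 -0.0002]]
```

```bash
cat >> meas.py <<'E'
SH=np.array([.580,.030]);TH=.0905
def tosh(p,off=(0,0)):
    X=np.array(p)[:2]-SH-np.array(off);c,s=np.cos(TH),np.sin(TH);return np.array([c*X[0]+s*X[1],-s*X[0]+c*X[1]])
def fromsh(x,y):
    c,s=np.cos(TH),np.sin(TH);return SH+np.array([c*x-s*y,s*x+c*y])
OFF={"top":np.array([-.0027,-.0025]),"scene":np.array([.0027,.0025])}
def glass(out):
    for n in out:
        im,d,P=out[n];hsv=cv2.cvtColor(im,cv2.COLOR_BGR2HSV)
        m=cv2.inRange(hsv,(0,90,25),(16,255,190))>0
        for c,st,ce in comps(m,5):
            for z in (.105,):
                p=ray(n,[ce],z)[0]
                s=tosh(p,OFF[n])
                if -.28<s[0]<.15 and abs(s[1])<.2: print(n,"glass",st[4],ce,"shaker mm",s*1000, "z",np.median(P[c][:,2]))
def go(p,yaw):
    """print tool-unit move from measured pose to TCP p (3), tool-y yaw deg"""
    o=ctrl.get_obs();R=Rn.from_rotvec(o["tool_rot"]).as_matrix()
    s=R.T@(np.array(p)-o["tool_pos"])/.04
    yn=np.degrees(np.arctan2(R[1,1],R[0,1]));dt=-((yaw-yn+180)%360-180)/5
    print("t",round(o["t"],2),"pos",o["tool_pos"],"yaw",round(yn,2),"F",o["contact_force"],"open",round(o["opening"],4),"q6",o["q"][5])
    print("MOVE shift",s,"turn",dt)
E
python3 - <<'E'
from meas import *
o=load("0");glass(o)
go([.613,-.377,.15],10)
E
```

```text
top glass 22 [256.3636 210.1364] shaker mm [ 8.9784 84.7125] z 0.10815210379474682
top glass 17 [277.8824 209.4118] shaker mm [ 1.8038 14.5736] z 0.10984343878515301
top glass 20 [304.1  216.95] shaker mm [-34.7828 -67.3617] z 0.10762751089250122
top glass 18 [279.5    221.2222] shaker mm [-37.9194  13.9358] z 0.10932297485188003
top glass 19 [261.3684 224.7895] shaker mm [-41.5945  73.793 ] z 0.1106394181988204
scene glass 22 [346.1364 217.7273] shaker mm [-39.7736 -69.7834] z 0.10693618870556054
scene glass 22 [372.5 230. ] shaker mm [-43.3529  12.5044] z 0.10671566326002152
scene glass 22 [392.2727 238.9545] shaker mm [-46.6307  71.2134] z 0.10748734112018371
scene glass 25 [365.52 240.4 ] shaker mm [-3.8763 12.6482] z 0.10643091451569364
scene glass 29 [387.1034 254.5862] shaker mm [ 3.705  81.5026] z 0.10718879978947449
t 0.1 pos [0.1814 0.5975 0.2302] yaw 73.11 F [-0.0142  0.1157 -0.6531] open 0.0854 q6 -0.11898923109250616
MOVE shift [  2.0376 -20.1728  17.4048] turn 12.62156537379865
```

drive_tool --commands "-1 0 -20.2 17.4 12.6;-1 0 -20.2 17.4 12.6;-1 0 -20.2 17.4 12.6;-1 0 -20.2 17.4 12.6;-1 0 -20.2 17.4 12.6;-1 0 -20.2 17.4 12.6;-1 0 -20.2 17.4 12.6;-1 0 -20.2 17.4 12.6"

```text
t: 0.77
tool_pos: [0.3163, 0.2913, 0.2308]
tool_rot: [1.007, 1.325, -1.008]
contact_force: [1.8, 0.3, -0.6]
opening: 0.0852
```

```bash
python3 -c "
from meas import *
go([.613,-.377,.15],10)"
```

```text
t 0.77 pos [0.3163 0.2913 0.2308] yaw 15.51 F [ 1.7627  0.2548 -0.5572] open 0.0852 q6 0.30014456806832013
MOVE shift [ 2.0239  2.6802 18.0807] turn 1.101394808079391
```

drive_tool --commands "-1 0 2.7 18.1 1;-1 0 2.7 18.1 1;-1 0 2.7 18.1 1;-1 0 2.7 18.1 1;-1 0 2.7 18.1 1;-1 0 2.7 18.1 1;-1 0 2.7 18.1 1;-1 0 2.7 18.1 1"

```text
t: 1.43
tool_pos: [0.4537, -0.0128, 0.231]
tool_rot: [1.07, 1.292, -1.069]
contact_force: [1.4, 0.7, 0.2]
opening: 0.0856
```

```bash
python3 -c "
from meas import *
go([.613,-.377,.15],10)"
```

```text
t 1.43 pos [ 0.4537 -0.0128  0.231 ] yaw 10.78 F [1.4085 0.6629 0.2187] open 0.0856 q6 -0.3807040029219417
MOVE shift [2.0253 2.2102 9.6894] turn 0.15572933258728766
```

drive_tool --commands "-1 0 2 9 0;-1 0 2 9 0;-1 0 2 9 0;-1 0 2 9 0;-1 0 2 9 0;-1 0 2 9 0;-1 0 2 9 0;-1 0 2 9 0"

```text
t: 2.1
tool_pos: [0.5858, -0.3186, 0.2304]
tool_rot: [1.07, 1.294, -1.07]
contact_force: [0.8, -0.3, 0.7]
opening: 0.0853
```

```bash
python3 -c "
from meas import *
go([.613,-.377,.15],10)"
```

```text
t 2.1 pos [ 0.5858 -0.3186  0.2304] yaw 10.79 F [ 0.8251 -0.3299  0.7307] open 0.0853 q6 -0.7980555976420124
MOVE shift [2.0075 0.3969 1.5626] turn 0.15782884866499672
```

drive_tool --commands "-1 2 0.3 1.2 0.1;-1 2 0.3 1.2 0.1;-1 2 0.3 1.2 0.1;-1 2 0.3 1.2 0.1;-1 2 0.3 1.2 0.1"

```text
t: 2.52
tool_pos: [0.6059, -0.3608, 0.1506]
tool_rot: [1.076, 1.291, -1.076]
contact_force: [0.3, 0.0, 0.5]
opening: 0.0853
```

```bash
python3 - <<'E'
from meas import *
go([.613,-.377,.15],10)
o=load()
for n in o: cv2.imwrite(f"pics/{n}1.png",o[n][0])
crop(o["top"][0],340,150,500,270,5,"pics/t_c3.png")
crop(o["scene"][0],190,110,350,230,5,"pics/s_c3.png")
go([.613,-.377,.15],10)
E
```

```text
t 2.52 pos [ 0.6059 -0.3608  0.1506] yaw 10.32 F [0.269  0.0128 0.4934] open 0.0853 q6 -0.8227584093963988
MOVE shift [0.0153 0.1015 0.4289] turn 0.06305305880114816
t 2.62 pos [ 0.6073 -0.3612  0.1542] yaw 10.37 F [0.0754 0.1425 0.4352] open 0.0853 q6 -0.822842365771216
MOVE shift [0.1064 0.0677 0.4142] turn 0.07424785892598607
```

View pics/t_c3.png

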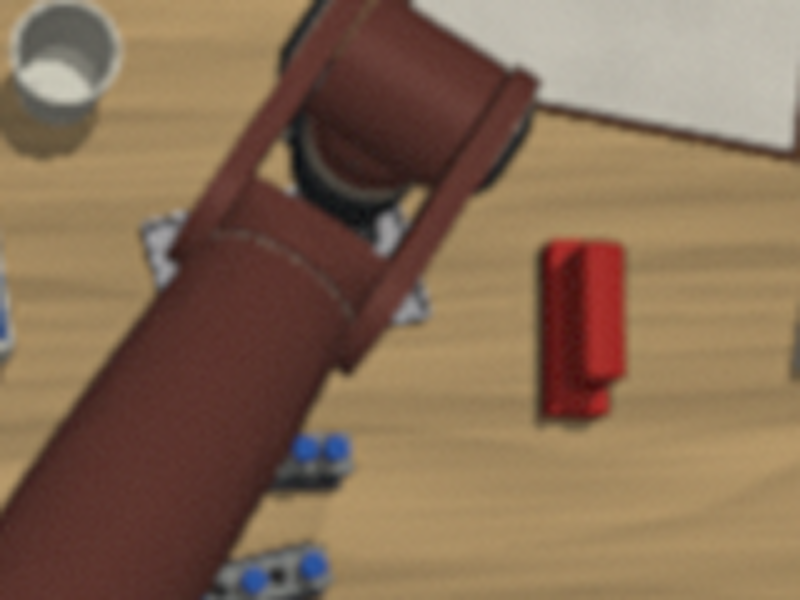

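View pics/s_c3.png

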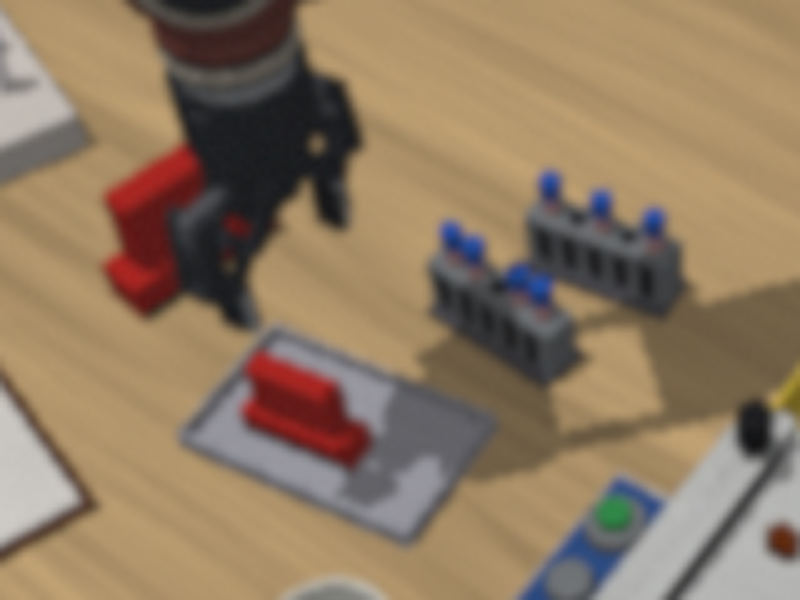

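```bash
python3 - <<'E'
from meas import *
print(proj("scene",[[.6073,-.3612,.167],[.613,-.377,.068]]), ray("scene",[[247.8,164.7]],.167), ray("scene",[[238,174.5],[257.6,154]],.167))
E
```

```text
[[247.1777 163.8901]
 [248.0431 184.2623]] [[ 0.6085 -0.3574  0.167 ]] [[ 0.653  -0.3524  0.167 ]
 [ 0.5594 -0.3653  0.167 ]]
```

drive_tool --commands "-1 0 0.07 0.41 0.07;-1 0 0.07 0.41 0.07;-1 0 0.07 0.41 0.07;-1 1.5 0.07 0.41 0.07;-1 2.9 0.07 0.41 0.07;-1 2.9 0.07 0.41 0.07;-1 2.9 0.07 0.41 0.07;-1 2.9 0.07 0.41 0.07"

```text
t: 3.28
tool_pos: [0.6109, -0.3754, 0.0339]
tool_rot: [1.08, 1.291, -1.08]
contact_force: [-0.3, -0.3, -0.7]
opening: 0.0851
```

```bash
python3 -c "
from meas import *
go([.613,-.377,.036],10)"
```

```text
t 3.28 pos [ 0.6109 -0.3754  0.0339] yaw 10.0 F [-0.2681 -0.3258 -0.7009] open 0.0851 q6 -0.8294856786149423
MOVE shift [-0.0533  0.0458  0.0476] turn 0.0009674913001106233
```

drive_tool --commands "1 0 0.05 0.05 0;1 0 0.05 0.05 0;1 0 0.05 0.05 0;1 0 0.05 0.05 0;1 0 0.05 0.05 0;1 0 0.05 0.05 0;1 0 0.05 0.05 0;1 0 0.05 0.05 0" --newtons 60

```text
t: 3.95
tool_pos: [0.6148, -0.3794, 0.0366]
tool_rot: [1.08, 1.285, -1.08]
contact_force: [-1.2, -0.1, 5.9]
opening: 0.0193
```

```bash
python3 -c "
from meas import *
go([.613,-.377,.036],10)"
```

```text
t 3.95 pos [ 0.6148 -0.3794  0.0366] yaw 9.96 F [-1.1877 -0.1212  5.8552] open 0.0193 q6 -0.8294618740871933
MOVE shift [ 0.0143 -0.035  -0.0673] turn -0.008186399170341474
```

```bash
python3 -c "
from meas import *
for x,y in((.05,-.058),(-.14,-.058),(.05,.013),(-.14,.013),(.05,.068),(-.14,.068)): print(x,y,fromsh(x,y))
p=fromsh(.05,-.058);go([*p,.22],5.19)"
```

```text
0.05 -0.058 [ 0.635  -0.0232]
-0.14 -0.058 [ 0.4458 -0.0404]
0.05 0.013 [0.6286 0.0475]
-0.14 0.013 [0.4394 0.0303]
0.05 0.068 [0.6236 0.1022]
-0.14 0.068 [0.4344 0.0851]
t 3.95 pos [ 0.6148 -0.3794  0.0366] yaw 9.96 F [-1.1877 -0.1212  5.8552] open 0.0193 q6 -0.8294618740871933
MOVE shift [-4.594   2.0411 -8.6772] turn 0.9538136008296589
```

drive_tool --commands "1 -1 0 0 0;1 -2 0 0 0;1 -3 0 0 0;1 -4 0 0 0;1 -4.7 0 0 0;1 -4.7 0 0 0;1 -4.7 0 0 0"

```text
t: 4.53
tool_pos: [0.6152, -0.3793, 0.2254]
tool_rot: [1.08, 1.282, -1.079]
contact_force: [0.3, -1.3, -2.7]
opening: 0.0189
```

```bash
python3 -c "
from meas import *
p=fromsh(.05,-.058);go([*p,.22],5.19)"
```

```text
t 4.53 pos [ 0.6152 -0.3793  0.2254] yaw 9.97 F [ 0.2798 -1.3069 -2.7001] open 0.0189 q6 -0.8294083469865425
MOVE shift [ 0.1173  2.0292 -8.6821] turn 0.955380412064119
```

drive_tool --commands "1 0 2 -8.7 1;1 0 2 -8.7 1;1 0 2 -8.7 1;1 0 2 -8.7 1;1 0 2 -8.7 1;1 0 2 -8.7 1;1 0 2 -8.7 1;1 0 2 -8.7 1"

```text
t: 5.2
tool_pos: [0.6297, -0.0436, 0.2189]
tool_rot: [1.143, 1.255, -1.149]
contact_force: [1.4, 0.4, -2.2]
opening: 0.0192
```

drive_tool --commands "1 0 0 0 0;1 0 0 0 0;1 0 0 0 0"

```text
t: 5.45
tool_pos: [0.6305, -0.0458, 0.2202]
tool_rot: [1.143, 1.253, -1.148]
contact_force: [0.7, 0.4, -1.9]
opening: 0.0192
```

```bash
python3 -c "
from meas import *
p=fromsh(.05,-.058);go([*p,.1355],5.19)"
```

```text
t 5.45 pos [ 0.6305 -0.0458  0.2202] yaw 5.0 F [ 0.6861  0.3602 -1.9154] open 0.0192 q6 -0.27711002879146013
MOVE shift [ 2.1173  0.1717 -0.5497] turn -0.03795329203302913
```

drive_tool --commands "1 0 0.17 -0.55 0;1 0 0.17 -0.55 0;1 0.7 0.17 -0.55 0;1 1.4 0.17 -0.55 0;1 1.8 0.17 -0.55 0;1 2.05 0.17 -0.55 0;1 2.05 0.17 -0.55 0;1 2.05 0.17 -0.55 0"

```text
t: 6.12
tool_pos: [0.6367, -0.0218, 0.1428]
tool_rot: [1.151, 1.253, -1.143]
contact_force: [-4.5, 12.2, 8.5]
opening: 0.0193
```

```bash
python3 - <<'E'
from meas import *
p=fromsh(-.14,-.058);go([*p,.1355],5.19)
o=load()
crop(o["top"][0],220,150,380,270,5,"pics/t_c4.png")
crop(o["scene"][0],270,150,430,270,5,"pics/s_c4.png")
go([*p,.1355],5.19)
E
```

```text
t 6.12 pos [ 0.6367 -0.0218  0.1428] yaw 4.88 F [-4.4971 12.2216  8.4549] open 0.0193 q6 -0.24049401094652303
MOVE shift [ 0.1804 -4.7955  0.06  ] turn -0.06250228679494967
t 6.22 pos [ 0.6368 -0.0218  0.1429] yaw 4.88 F [-3.6244 11.5383  8.0128] open 0.0191 q6 -0.24053980928166085
MOVE shift [ 0.1822 -4.7963  0.059 ] turn -0.06222022900545312
```

View pics/s_c4.png

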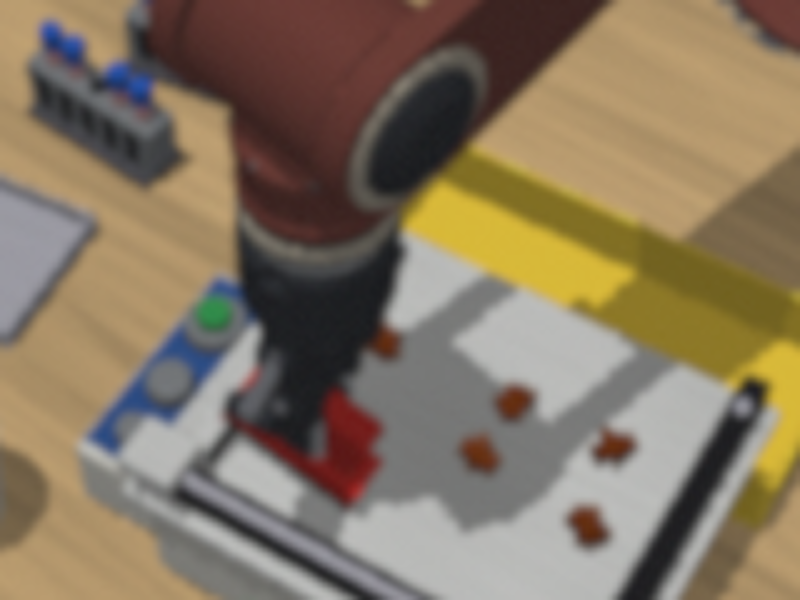

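drive_tool --commands "1 -0.6 0 0 0;1 -0.6 0 -0.3 0;1 -0.6 0 -0.3 0;1 -0.6 0 -0.3 0"

```text
t: 6.55
tool_pos: [0.6351, -0.0118, 0.1641]
tool_rot: [1.145, 1.25, -1.146]
contact_force: [0.3, -0.7, -1.7]
opening: 0.0194
```

```bash
python3 - <<'E'
from meas import *
o=load()
crop(o["top"][0],220,150,380,270,5,"pics/t_c5.png")
crop(o["scene"][0],290,190,390,270,8,"pics/s_c5.png")
go([.6375,-.01,.1355],5.19);print(tosh(ctrl.get_obs()["tool_pos"]))
red(o)
E
```

```text
t 6.65 pos [ 0.6347 -0.0119  0.1634] yaw 4.94 F [-0.5928 -0.3294 -2.0529] open 0.0191 q6 -0.22188351920342417
MOVE shift [ 0.6975  0.0758 -0.0411] turn -0.05060715245688811
[ 0.0507 -0.0467]
top red 24 [306.625  186.7917] 0.4838550772602441 topface (array([ 0.5537, -0.0582]), np.float32(1.7241096), np.float32(0.014965848), np.float32(162.05742)) n 3 all (array([ 0.5996, -0.0588]), np.float32(93.46122), np.float32(3.9713075), np.float32(179.9455))
top red 25 [285.8  190.56] 0.506614458509564 topface (array([ 0.5365, -0.0148]), np.float32(9.7779), np.float32(0.9964616), np.float32(90.10444)) n 5 all (array([ 0.5838, -0.0033]), np.float32(101.06465), np.float32(14.122742), np.float32(16.537153))
top red 532 [456.1635 214.6974] 0.10207272729445549 topface (array([ 0.5457, -0.5593]), np.float32(91.2782), np.float32(26.865696), np.float32(174.23073)) n 215 all (array([ 0.5457, -0.5598]), np.float32(119.38373), np.float32(40.318005), np.float32(174.11603))
scene red 711 [225.7989 153.706 ] 0.09685951426416528 topface (array([ 0.5506, -0.5539]), np.float32(89.41501), np.float32(33.03418), np.float32(169.06337)) n 200 all (array([ 0.5512, -0.5496]), np.float32(119.61478), np.float32(42.176056), np.float32(167.90944))
scene red 206 [340.6165 236.7087] 0.25334065987139365 topface (array([0.661 , 0.0136]), np.float32(73.83983), np.float32(28.200897), np.float32(6.284315)) n 81 all (array([0.6555, 0.0056]), np.float32(66.2785), np.float32(61.027794), np.float32(41.531857))
```

View pics/s_c5.png

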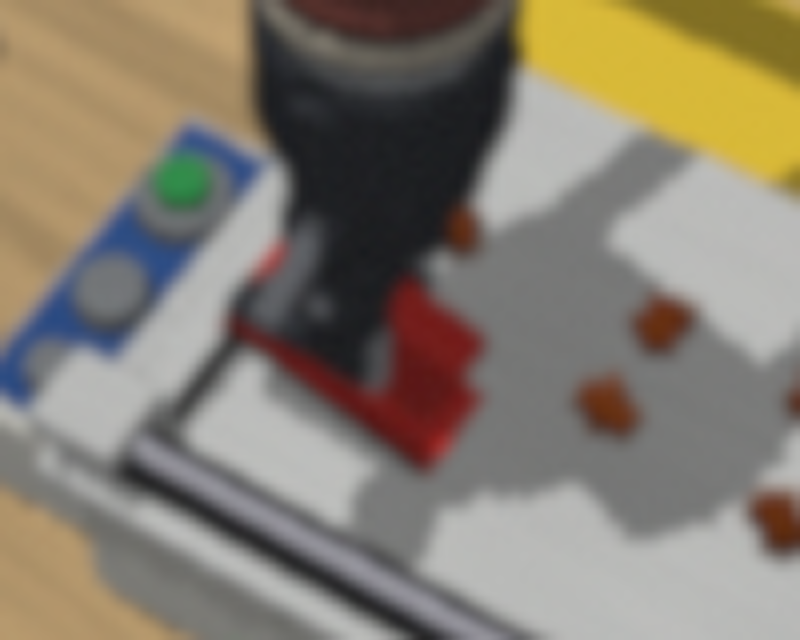

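View pics/t_c5.png

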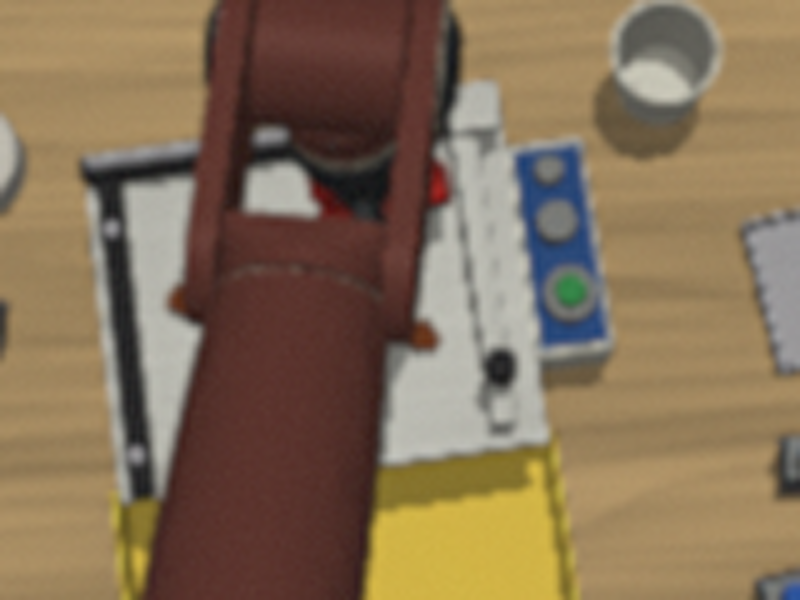

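```bash
python3 - <<'E'
from meas import *
for zb in(.130,.135):
  for dx,dy,dz in((.014,.0425,0),(.014,-.0425,0),(-.014,.0425,0),(-.014,.0425,.022),(.014,.0425,.022),(-.01,.033,.065),(.01,.033,.065)):
    p=fromsh(.0507+dx,-.0467+dy)
    q=proj("scene",[[p[0]+.0027,p[1]+.0025,zb+dz]])[0]
    print(zb,dx,dy,dz,(q-[290,190])*8+3.5)
E
```

```text
0.13 0.014 0.0425 0 [462.8972 496.2236]
0.13 0.014 -0.0425 0 [241.7664 375.0253]
0.13 -0.014 0.0425 0 [507.0876 432.7518]
0.13 -0.014 0.0425 0.022 [510.4158 397.2055]
0.13 0.014 0.0425 0.022 [465.4359 461.3533]
0.13 -0.01 0.033 0.065 [484.0534 319.0254]
0.13 0.01 0.033 0.065 [450.5892 365.4788]
0.135 0.014 0.0425 0 [463.4658 488.4131]
0.135 0.014 -0.0425 0 [241.4055 366.9453]
0.135 -0.014 0.0425 0 [507.8332 424.7882]
0.135 -0.014 0.0425 0.022 [511.1897 388.9405]
0.135 0.014 0.0425 0.022 [466.0263 453.2427]
0.135 -0.01 0.033 0.065 [484.739  310.1108]
0.135 0.01 0.033 0.065 [451.1325 356.6738]
```

drive_tool --commands "1 -1 0 0 0;1 -1.5 0 0 0;1 -1.5 0 -1 0;1 -1.5 0 -1.5 0;1 -1.5 0 -1.5 0;1 -1.5 0 -1.5 0"

```text
t: 7.15
tool_pos: [0.6298, 0.0487, 0.2239]
tool_rot: [1.143, 1.251, -1.146]
contact_force: [-0.9, -0.3, -2.1]
opening: 0.0191
```

```bash
python3 - <<'E'
from meas import *
o=load()
im=o["scene"][0];crop(im,300,170,420,260,6,"pics/s_c6.png")
ob=ctrl.get_obs();s=tosh(ob["tool_pos"]);z=ob["tool_pos"][2];print(s,z)
im2=cv2.resize(im[170:260,300:420],None,fx=6,fy=6,interpolation=cv2.INTER_CUBIC)
E8=[]
for zb in(z-.0336,):
  for dx,dy,dz in [(a*.014,b*.0425,c) for a in(1,-1) for b in(1,-1) for c in (0,.022)]+[(a*.01,b*.033,.065) for a in(1,-1) for b in(1,-1)]:
    p=fromsh(s[0]+dx,s[1]+dy);q=proj("scene",[[p[0]+.0027,p[1]+.0025,zb+dz]])[0]
    q=(q-[300,170])*6+2.5;cv2.circle(im2,tuple(int(v) for v in q),3,(0,255,0) if dz==0 else (255,255,0),-1)
cv2.imwrite("pics/s_c6.png",im2)
crop(o["top"][0],220,150,380,270,5,"pics/t_c6.png")
E
```

```text
[0.0514 0.013 ] 0.22403311511095514
```

View pics/s_c6.png

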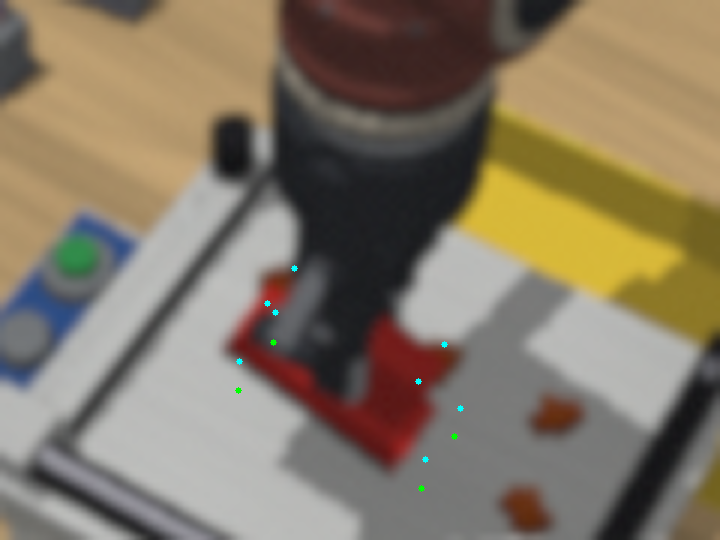

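View pics/t_c6.png

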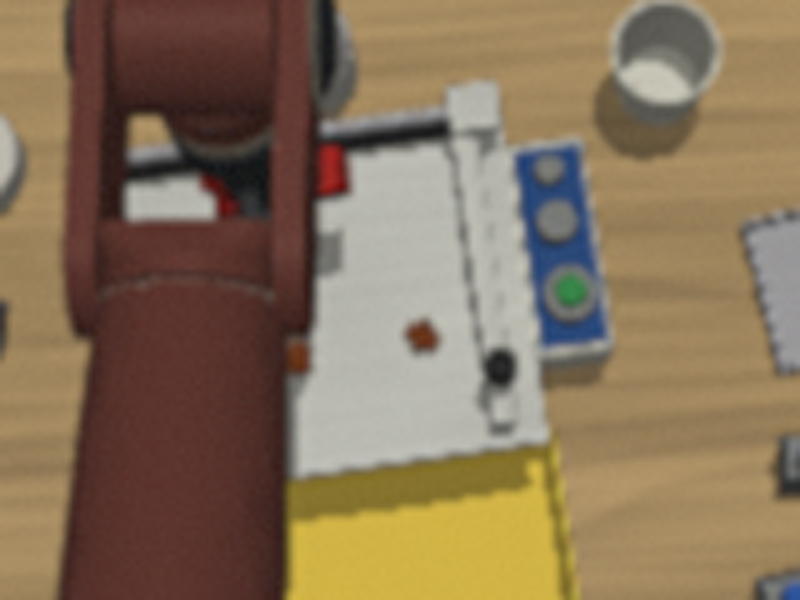

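```bash
cat >> meas.py <<'E'
def scr(o):
    im,d,P=o["scene"];hsv=cv2.cvtColor(im,cv2.COLOR_BGR2HSV)
    m=((cv2.inRange(hsv,(0,150,60),(6,255,255))|cv2.inRange(hsv,(172,150,60),(180,255,255)))>0)&(d>0)
    ob=ctrl.get_obs();t=ob["tool_pos"]
    Q=P[m];Q=Q-np.array([.0027,.0025,-.001])-t;Q=Q[(np.linalg.norm(Q,axis=1)<.1)]
    c,s=np.cos(TH),np.sin(TH);Q=np.c_[c*Q[:,0]+s*Q[:,1],-s*Q[:,0]+c*Q[:,1],Q[:,2]]*1000
    for y in range(-70,70,8):
        k=Q[(Q[:,1]>=y)&(Q[:,1]<y+8)]
        if len(k)>2: print(y+4,len(k),"z",k[:,2].min().round(1),k[:,2].max().round(1),"x",k[:,0].min().round(1),k[:,0].max().round(1))
E
python3 - <<'E'
from meas import *
o=load();scr(o)
E
```

```text
-42 17 z -7.2 3.5 x -16.3 12.5
-34 9 z -12.0 0.2 x 10.0 11.7
-26 10 z -13.8 -1.7 x 9.4 12.5
-18 12 z -16.6 -3.5 x 8.8 12.0
-10 8 z -16.7 61.4 x 8.5 46.5
-2 13 z -20.7 67.9 x 9.8 50.1
6 20 z -28.0 73.2 x -7.9 53.1
14 66 z -26.2 79.2 x -6.5 56.4
22 66 z -31.2 30.1 x -6.3 12.5
30 65 z -21.9 28.6 x -13.4 12.1
38 4 z 21.5 25.2 x -6.4 2.4
```

drive_tool --commands "1 1 0 0 0;1 1.8 0 0 0;1 2.1 0 0 0;1 2.2 0 0 0;1 2.3 0 0 0;1 2.3 0 0 0;1 2.3 0 0 0"

```text
t: 7.93
tool_pos: [0.6304, 0.0459, 0.1393]
tool_rot: [1.142, 1.248, -1.148]
contact_force: [-13.2, -5.4, 21.8]
opening: 0.0193
```

```bash
python3 - <<'E'
from meas import *
go([.63,.0487,.134],5.19)
E
```

```text
t 7.93 pos [0.6304 0.0459 0.1393] yaw 4.95 F [-13.2001  -5.4259  21.7773] open 0.0193 q6 -0.12892323465749378
MOVE shift [ 0.1333 -0.005  -0.0702] turn -0.04874860776906757
```

drive_tool --commands "1 -0.2 0 0 0;0.3 -0.2 0 0 0;0.1 -0.2 0 0 0;0.1 -0.2 0 0 0;0.1 -0.2 0 0 0;0.1 -0.2 0 0 0"

```text
t: 8.43
tool_pos: [0.6301, 0.0483, 0.1404]
tool_rot: [1.145, 1.25, -1.146]
contact_force: [0.3, 0.8, 0.2]
opening: 0.0385
```

```bash
python3 - <<'E'
from meas import *
o=load();scr(o)
go([.63,.0487,.134],5.19)
crop(o["scene"][0],300,170,420,260,6,"pics/s_c7.png")
E
```

```text
-50 11 z -27.3 -18.2 x 3.6 15.8
-42 20 z -28.8 25.9 x -1.6 16.5
-34 20 z -27.4 26.6 x -3.9 15.7
-26 8 z -27.3 -18.3 x 12.0 15.7
-18 7 z -27.5 -16.7 x 15.5 16.4
-10 10 z -26.4 75.6 x 15.4 57.4
-2 10 z -26.1 54.2 x 15.7 48.4
6 19 z -29.4 55.5 x -4.4 50.9
14 56 z -30.8 70.7 x -2.9 26.2
22 52 z -27.3 24.9 x -7.2 17.0
30 16 z -25.1 -17.0 x -6.4 16.3
t 8.53 pos [0.6301 0.0484 0.1406] yaw 4.97 F [0.1925 0.6587 0.3881] open 0.0384 q6 -0.1278539312758582
MOVE shift [ 0.1659 -0.0026 -0.0089] turn -0.04422504236816849
```

View pics/s_c7.png

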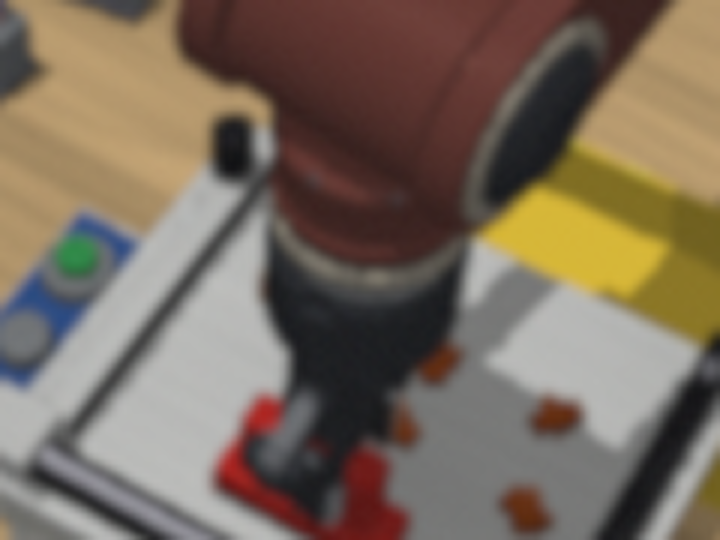

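drive_tool --commands "0.1 0.05 0 0.23 0;0.1 0.1 0 0.23 0;0.1 0.1 0 0.23 0;1 0.1 0 0.23 0;1 0.1 0 0.23 0;1 0.1 0 0.23 0;1 0.1 0 0.23 0;1 0.1 0 0.23 0" --newtons 100

```text
t: 9.2
tool_pos: [0.6311, 0.0391, 0.1372]
tool_rot: [1.145, 1.249, -1.145]
contact_force: [0.0, -0.4, -0.9]
opening: 0.0186
```

```bash
python3 - <<'E'
from meas import *
o=load();scr(o)
p=fromsh(-.14,.003)
go([*p,.1365],5.19);print(tosh(ctrl.get_obs()["tool_pos"]));glass(o)
E
```

```text
-34 7 z -24.3 -16.0 x 8.1 12.2
-26 9 z -25.3 -14.6 x 9.1 12.4
-18 8 z -22.3 -14.9 x 8.7 12.7
-10 8 z -25.0 -14.2 x 9.1 11.7
-2 11 z -24.8 9.4 x 8.1 19.8
6 15 z -25.2 29.5 x -6.5 12.5
14 51 z -31.6 76.6 x -43.8 54.3
22 57 z -26.4 29.4 x -10.0 12.0
30 53 z -24.0 28.6 x -13.3 12.6
38 23 z -25.7 -13.6 x -10.5 13.4
t 9.3 pos [0.6311 0.0392 0.1372] yaw 4.97 F [-0.0265  0.3778 -0.7855] open 0.0185 q6 -0.14235650552694523
MOVE shift [ 0.0181 -4.7924  0.0558] turn -0.04455992580066095
[0.0517 0.0045]
top glass 7828 [260.0792 247.1039] shaker mm [-113.4353   85.8854] z 0.5446414862972775
top glass 22 [304.0909 216.9545] shaker mm [-34.7937 -67.3303] z 0.10842678635454706
scene glass 33 [372.2121 229.7273] shaker mm [-43.7147  11.4104] z 0.10713295962502545
scene glass 6 [342.5 237.5] shaker mm [ 21.6318 -44.4239] z 0.1628361560170679
scene glass 337 [357.5905 251.5786] shaker mm [37.4999 11.8476] z 0.12082649436881032
scene glass 27 [391.8519 239.    ] shaker mm [-45.8928  70.3233] z 0.1070996841919436
scene glass 39 [387.1795 254.5897] shaker mm [ 3.6074 81.6751] z 0.10693708603703955
```

drive_tool --commands "1 -0.02 -0.4 0.05 0;1 -0.02 -0.8 0.05 0;1 -0.02 -1.2 0.05 0;1 -0.02 -1.6 0.05 0;1 -0.02 -2 0.05 0;1 -0.02 -2.4 0.05 0;1 -0.02 -2.8 0.05 0;1 -0.02 -3.2 0.05 0"

```text
t: 9.97
tool_pos: [0.5028, 0.0261, 0.1379]
tool_rot: [1.145, 1.249, -1.145]
contact_force: [0.4, -0.3, -0.3]
opening: 0.0182
```

drive_tool --commands "1 0 -0.4 0 0;1 0 -0.8 0 0;1 0 -1.2 0 0;1 0 -1.5 0 0;1 0 -1.6 0 0;1 0 -1.6 0 0"

```text
t: 10.47
tool_pos: [0.4394, 0.0206, 0.1379]
tool_rot: [1.145, 1.249, -1.145]
contact_force: [-1.0, 0.3, -1.5]
opening: 0.0183
```

```bash
cat >> meas.py <<'E'
def snap(o,tag,t=(220,150,380,290),s=(270,150,450,270)):
    crop(o["top"][0],*t,5,f"pics/t_{tag}.png");crop(o["scene"][0],*s,4,f"pics/s_{tag}.png")
E
python3 - <<'E'
from meas import *
o=load();scr(o);snap(o,"w1")
p=fromsh(-.14,.003)
go([*p,.1365],5.19);print(tosh(ctrl.get_obs()["tool_pos"]));glass(o)
E
```

```text
-42 8 z -18.4 -14.8 x -9.6 12.4
-34 18 z -25.4 12.5 x -0.9 11.7
-26 25 z -23.6 15.8 x 4.0 12.6
-18 20 z -25.4 4.3 x 6.3 12.3
-10 15 z -23.5 51.2 x 6.3 40.0
-2 14 z -23.6 8.2 x 4.2 18.6
6 17 z -25.0 26.9 x -10.1 20.1
14 43 z -25.0 49.7 x -8.2 16.3
22 51 z -27.8 29.1 x -7.8 13.8
30 47 z -27.8 26.5 x -13.1 12.4
38 16 z -30.6 -14.0 x -9.6 11.4
t 10.57 pos [0.4405 0.0205 0.1383] yaw 4.96 F [-0.1197 -0.1287 -1.3235] open 0.0188 q6 -0.20923162397256123
MOVE shift [ 0.0459 -0.0063  0.0036] turn -0.04538324690895479
[-0.1397  0.0031]
top glass 22 [256.3636 210.1364] shaker mm [ 8.9784 84.7125] z 0.10894435910798239
top glass 21 [304.     216.8571] shaker mm [-34.4326 -67.0775] z 0.10854892145806794
top glass 5 [298.8 251.8] shaker mm [-145.4393  -35.8419] z 0.4000987666418183
top glass 9 [280.5556 265.2222] shaker mm [-180.0899   27.3637] z 0.2249840335157942
scene glass 9 [379.3333 185.2222] shaker mm [-195.5008  -46.9541] z 0.04389481438127418
scene glass 355 [388.1211 201.2   ] shaker mm [-155.4797    2.9996] z 0.12285772766779257
scene glass 22 [346.1364 217.7273] shaker mm [-39.7736 -69.7834] z 0.10755153612343049
scene glass 22 [392.2727 238.9545] shaker mm [-46.6307  71.2134] z 0.10723729587576852
scene glass 28 [387.2143 254.6429] shaker mm [ 3.6998 81.8244] z 0.10679915291967185
```

View pics/s_w1.png

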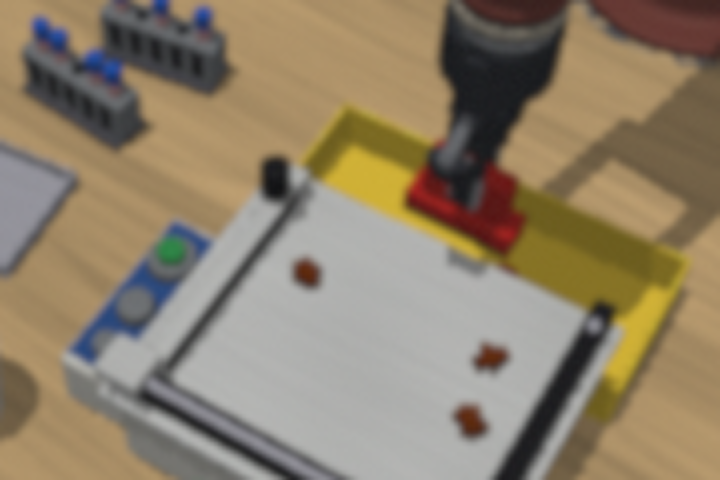

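```bash
python3 - <<'E'
from meas import *
p=fromsh(.05,.062);go([*p,.138],5.19)
E
```

```text
t 10.57 pos [0.4405 0.0205 0.1383] yaw 4.96 F [-0.1197 -0.1287 -1.3235] open 0.0188 q6 -0.20923162397256123
MOVE shift [ 0.0123  4.738  -1.4898] turn -0.04538324690895479
```

drive_tool --commands "1 -1 0 0 0;1 -1 0.8 -0.6 0;1 -1 1.7 -1.1 0;1 -1 2.6 -1.5 0;1 -1 3.5 -1.5 0;1 -1 4.4 -1.5 0;1 -1 4.7 -1.5 0;1 -1 4.7 -1.5 0"

```text
t: 11.23
tool_pos: [0.6252, 0.0969, 0.1772]
tool_rot: [1.145, 1.249, -1.145]
contact_force: [-0.3, -0.4, -1.0]
opening: 0.0182
```

```bash
python3 - <<'E'
from meas import *
p=fromsh(.05,.062);go([*p,.138],5.19)
E
```

```text
t 11.23 pos [0.6252 0.0969 0.1772] yaw 4.98 F [-0.3441 -0.3555 -0.9989] open 0.0182 q6 -0.05074229838795815
MOVE shift [ 0.9803 -0.0271  0.0138] turn -0.04200788996797655
```

drive_tool --commands "1 0.5 0 0 0;1 0.8 0 0 0;1 0.98 0 0 0;1 0.98 0 0 0;1 0.98 0 0 0;1 0.98 0 0 0"

```text
t: 11.73
tool_pos: [0.6216, 0.0965, 0.1387]
tool_rot: [1.145, 1.249, -1.146]
contact_force: [0.0, -0.1, -0.7]
opening: 0.0187
```

```bash
python3 - <<'E'
from meas import *
o=load();snap(o,"w2");p=fromsh(-.14,.062);go([*p,.138],5.19)
E
```

```text
t 11.83 pos [0.6219 0.0965 0.1389] yaw 4.96 F [ 0.1757 -0.6896 -1.7472] open 0.0188 q6 -0.05080338940093683
MOVE shift [ 0.0235 -4.6926  0.0299] turn -0.045969904880269044
```

View pics/s_w2.png

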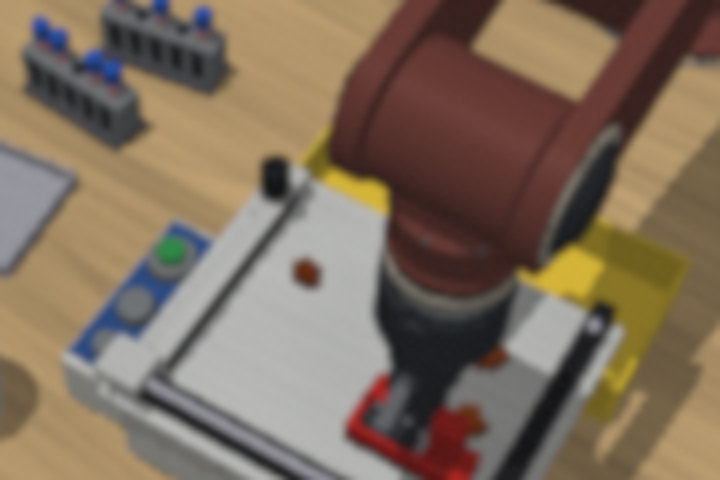

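Scraper sits behind both left glasses. Push.

drive_tool --commands "1 0 -0.4 0.02 0;1 0 -0.8 0.02 0;1 0 -1.2 0.02 0;1 0 -1.6 0.02 0;1 0 -2 0.02 0;1 0 -2.4 0.02 0;1 0 -2.8 0.02 0;1 0 -3.2 0.02 0"

```text
t: 12.5
tool_pos: [0.4939, 0.0846, 0.139]
tool_rot: [1.145, 1.249, -1.145]
contact_force: [0.1, -0.5, -2.2]
opening: 0.0182
```

drive_tool --commands "1 0 -0.4 0 0;1 0 -0.8 0 0;1 0 -1.2 0 0;1 0 -1.5 0 0;1 0 -1.55 0 0;1 0 -1.55 0 0"

```text
t: 13.0
tool_pos: [0.4327, 0.0793, 0.1391]
tool_rot: [1.146, 1.248, -1.144]
contact_force: [0.2, 0.1, -1.1]
opening: 0.0182
```

```bash
python3 - <<'E'
from meas import *
o=load();snap(o,"w3");scr(o);glass(o);p=fromsh(.02,-.052);go([*p,.138],5.19);print(tosh(ctrl.get_obs()["tool_pos"]))
E
```

```text
-42 11 z -23.7 -12.3 x -14.9 13.0
-34 27 z -25.2 28.3 x -5.9 13.9
-26 32 z -26.2 27.7 x -9.6 14.1
-18 24 z -25.8 6.5 x 4.4 13.7
-10 17 z -26.8 73.9 x 5.8 52.5
-2 16 z -25.5 8.9 x 5.7 19.9
6 14 z -27.9 26.5 x -4.2 18.5
14 45 z -25.1 50.1 x -8.4 12.8
22 52 z -27.8 30.9 x -5.9 13.4
30 45 z -29.5 29.6 x -10.2 13.0
38 15 z -23.4 -12.6 x -12.2 12.7
top glass 21 [304.     216.8571] shaker mm [-34.4326 -67.0775] z 0.10834795473216352
top glass 30 [282.4    263.3333] shaker mm [-174.9239   20.8073] z 0.015220925154209253
scene glass 413 [406.5012 208.5472] shaker mm [-159.877    59.4125] z 0.12444978726431655
scene glass 22 [346.1364 217.7273] shaker mm [-39.7736 -69.7834] z 0.10611977374120307
t 13.1 pos [0.4336 0.0793 0.1393] yaw 4.96 F [-0.1506 -0.6578 -0.8514] open 0.0183 q6 -0.07481302815454853
MOVE shift [0.0375 4.0455 2.8425] turn -0.046099306689410466
[-0.1414  0.0623]
```

View pics/s_w3.png

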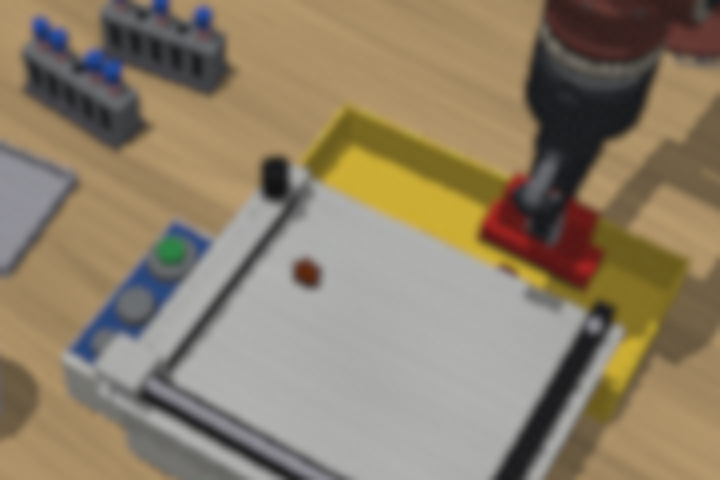

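drive_tool --commands "1 -1 0 0 0;1 -1 0.8 0.6 0;1 -1 1.7 1.2 0;1 -1 2.6 1.8 0;1 -1 3.4 2.5 0;1 -1 4.05 2.85 0;1 -1 4.05 2.85 0;1 -1 4.05 2.85 0"

```text
t: 13.77
tool_pos: [0.6058, -0.0214, 0.1777]
tool_rot: [1.146, 1.25, -1.147]
contact_force: [-0.1, -0.6, -2.0]
opening: 0.0184
```

```bash
python3 - <<'E'
from meas import *
p=fromsh(.02,-.052);go([*p,.138],5.19)
E
```

```text
t 13.77 pos [ 0.6058 -0.0214  0.1777] yaw 4.87 F [-0.0746 -0.5631 -2.0251] open 0.0184 q6 -0.2430866150989208
MOVE shift [ 0.993  -0.0248 -0.0369] turn -0.0636929566999754
```

drive_tool --commands "1 0.5 0 0 0;1 0.8 0 0 0;1 0.98 0 0 0;1 0.98 0 0 0;1 0.98 0 0 0;1 0.98 0 0 0"

```text
t: 14.27
tool_pos: [0.604, -0.0199, 0.1399]
tool_rot: [1.145, 1.249, -1.145]
contact_force: [0.2, -0.1, -1.1]
opening: 0.0183
```

```bash
python3 - <<'E'
from meas import *
p=fromsh(-.14,-.052);go([*p,.138],5.19)
o=load();snap(o,"w4")
E
```

```text
t 14.27 pos [ 0.604  -0.0199  0.1399] yaw 4.99 F [ 0.2034 -0.0729 -1.1273] open 0.0183 q6 -0.24317557456743358
MOVE shift [ 0.0473 -3.9849  0.0162] turn -0.039684082749352
```

View pics/s_w4.png

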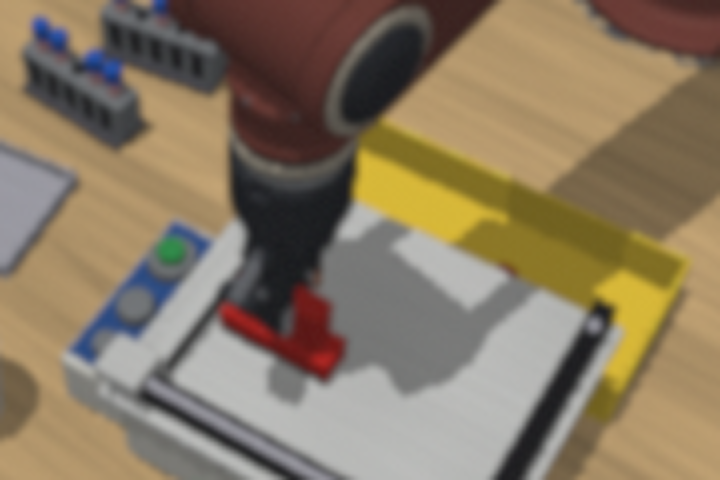

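```bash
python3 - <<'E'
from meas import *
o=load();scr(o)
crop(o["scene"][0],300,200,380,260,10,"pics/s_w5.png")
E
```

```text
-42 7 z -23.1 -13.7 x 4.0 11.6
-34 10 z -24.0 -14.1 x 5.0 11.6
-26 15 z -25.8 -8.9 x 6.8 13.1
-18 11 z -25.3 -6.8 x 6.3 12.8
-10 10 z -25.4 -13.2 x 6.7 13.4
-2 12 z -21.3 12.3 x 8.6 20.4
6 20 z -24.6 30.0 x -11.1 20.0
14 53 z -25.8 78.3 x -9.1 53.7
22 47 z -26.1 29.8 x -5.4 12.6
30 57 z -27.7 29.6 x -14.2 12.3
38 24 z -22.4 -11.1 x -12.3 13.3
```

View pics/s_w5.png

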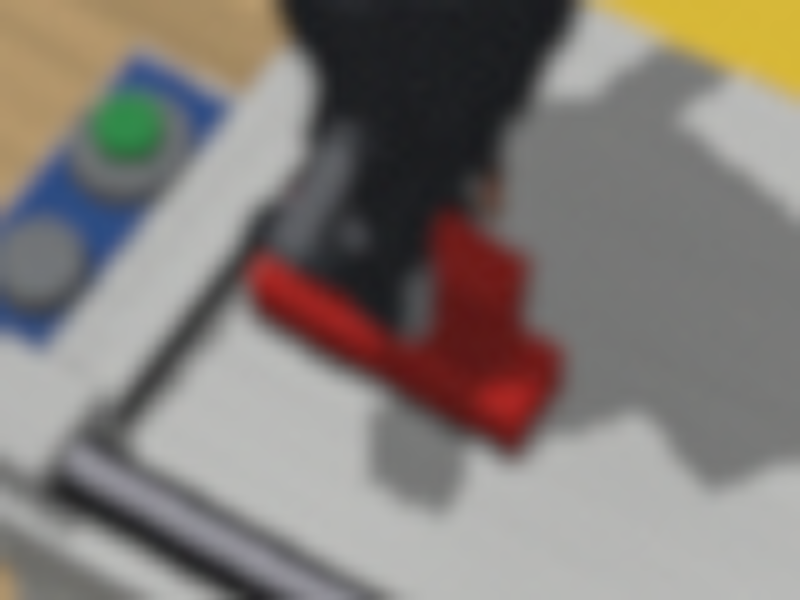

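drive_tool --commands "1 0.03 -0.4 0.02 0;1 0.03 -0.8 0.02 0;1 0.03 -1.2 0.02 0;1 0.03 -1.6 0.02 0;1 0.03 -2 0.02 0;1 0.03 -2.4 0.02 0;1 0.03 -2.8 0.02 0;1 0.03 -3.2 0.02 0"

```text
t: 15.13
tool_pos: [0.4761, -0.0322, 0.1387]
tool_rot: [1.145, 1.248, -1.145]
contact_force: [-0.8, -0.0, -2.3]
opening: 0.0186
```

drive_tool --commands "1 0 -0.4 0 0;1 0 -0.8 0 0;1 0 -0.9 0 0;1 0 -0.9 0 0;1 0 -0.9 0 0"

```text
t: 15.55
tool_pos: [0.4414, -0.0353, 0.1389]
tool_rot: [1.146, 1.248, -1.144]
contact_force: [0.2, 0.3, -1.1]
opening: 0.0184
```

```bash
python3 - <<'E'
from meas import *
o=load();snap(o,"w6");scr(o);glass(o);go([.6148,-.3794,.20],9.96);print(tosh(ctrl.get_obs()["tool_pos"]))
E
```

```text
-42 11 z -25.0 -12.4 x -10.6 11.5
-34 14 z -24.7 6.8 x 5.2 12.0
-26 23 z -22.5 8.2 x 5.4 12.9
-18 19 z -24.9 6.9 x 4.9 14.7
-10 16 z -25.3 67.9 x 4.9 49.3
-2 13 z -23.8 7.3 x 6.1 19.3
6 16 z -23.1 27.8 x -8.8 18.3
14 42 z -24.5 47.3 x -7.7 12.4
22 47 z -32.2 28.0 x -5.8 13.1
30 50 z -34.0 26.9 x -11.2 14.0
38 19 z -30.4 -13.4 x -8.3 13.3
top glass 30 [282.6333 263.2333] shaker mm [-174.7093   20.0297] z 0.015844436091202563
scene glass 371 [371.6307 192.7547] shaker mm [-157.5816  -52.5351] z 0.1228478085364143
t 15.65 pos [ 0.4417 -0.0353  0.1389] yaw 4.97 F [ 0.4006  0.6248 -1.0363] open 0.0182 q6 -0.33479884777611846
MOVE shift [-1.522   3.5676  8.9451] turn -0.9984855118063365
[-0.1436 -0.0525]
```

View pics/s_w6.png

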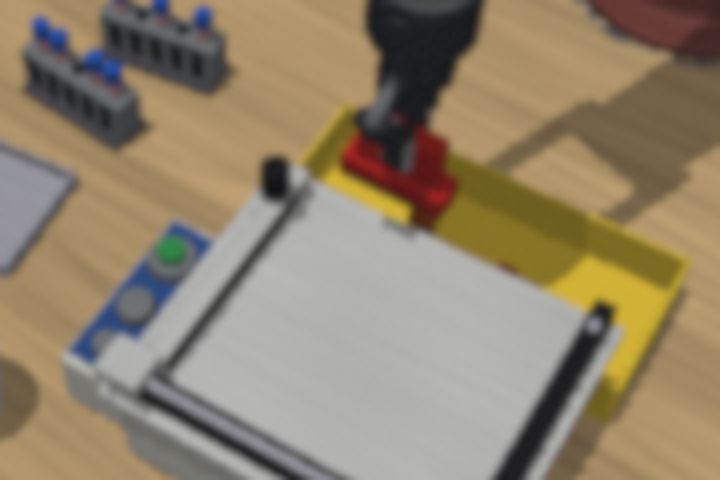

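View pics/t_w6.png

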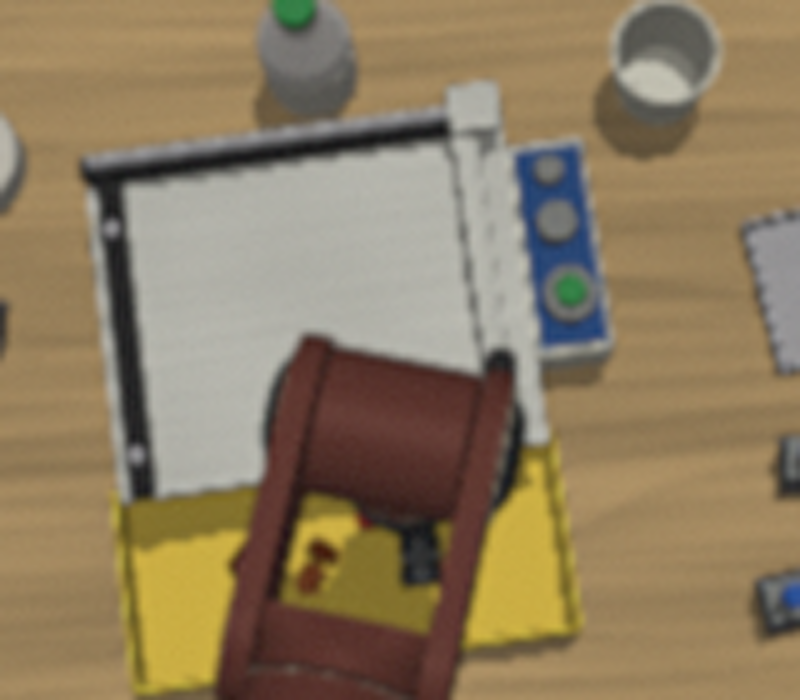

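drive_tool --commands "1 -1 0 0 0;1 -2 0 0 0;1 -2 0 0 0;1 -2 3.5 8.9 -1;1 -2 3.5 8.9 -1;1 -2 3.5 8.9 -1;1 -2 3.5 8.9 -1;1 -2 3.5 8.9 -1"

```text
t: 16.32
tool_pos: [0.5351, -0.2239, 0.2183]
tool_rot: [1.08, 1.286, -1.08]
contact_force: [-0.2, 1.8, -1.6]
opening: 0.0184
```

```bash
python3 - <<'E'
from meas import *
go([.613,-.377,.20],9.96)
E
```

```text
t 16.32 pos [ 0.5351 -0.2239  0.2183] yaw 9.97 F [-0.1592  1.7668 -1.5849] open 0.0184 q6 -0.6987515169261528
MOVE shift [0.4583 1.2542 4.1064] turn 0.0025527900124473037
```

drive_tool --commands "1 0 1.2 3.9 0;1 0 1.2 3.9 0;1 0 1.2 3.9 0;1 0 1.2 3.9 0;1 0 1.2 3.9 0;1 0 1.2 3.9 0;1 0 1.2 3.9 0;1 0 1.2 3.9 0"

```text
t: 16.98
tool_pos: [0.6081, -0.3662, 0.2185]
tool_rot: [1.08, 1.287, -1.079]
contact_force: [0.2, -0.4, 0.0]
opening: 0.0183
```

```bash
python3 - <<'E'
from meas import *
go([.613,-.377,.041],9.96)
o=load();snap(o,"w7",(340,150,480,270),(210,130,360,250))
E
```

```text
t 16.98 pos [ 0.6081 -0.3662  0.2185] yaw 10.02 F [ 0.1515 -0.4342  0.0085] open 0.0183 q6 -0.8217425842357953
MOVE shift [4.4385 0.074  0.2874] turn 0.011365361376891769
```

View pics/s_w7.png

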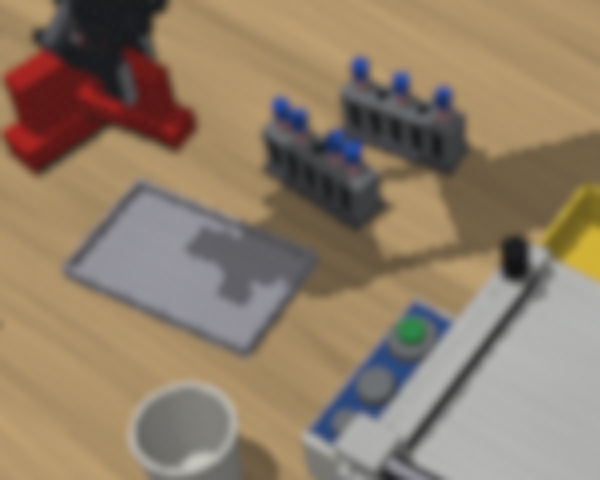

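drive_tool --commands "1 0 0.07 0.28 0;1 1 0.07 0.28 0;1 2 0.07 0.28 0;1 3 0.07 0.28 0;1 3.8 0.07 0.28 0;1 4.3 0.07 0.28 0;1 4.3 0.07 0.28 0;1 4.3 0.07 0.28 0"

```text
t: 17.75
tool_pos: [0.6123, -0.3767, 0.0465]
tool_rot: [1.08, 1.288, -1.08]
contact_force: [0.3, -0.2, -1.2]
opening: 0.0183
```

```bash
python3 - <<'E'
from meas import *
go([.613,-.377,.041],9.96)
E
```

```text
t 17.75 pos [ 0.6123 -0.3767  0.0465] yaw 10.01 F [ 0.3491 -0.2252 -1.1997] open 0.0183 q6 -0.8296653512957147
MOVE shift [0.1381 0.0159 0.0097] turn 0.010654189884928656
```

drive_tool --commands "1 0.1 0 0 0;1 0.14 0 0 0;1 0.18 0 0 0;1 0.18 0 0 0;1 0.18 0 0 0"

```text
t: 18.17
tool_pos: [0.6128, -0.3779, 0.04]
tool_rot: [1.08, 1.285, -1.08]
contact_force: [-1.1, 1.0, -1.0]
opening: 0.0186
```

drive_tool --commands "0 0 0 0 0;-0.5 0 0 0 0;-1 0 0 0 0;-1 0 0 0 0;-1 0 0 0 0;-1 -2 0 0 0;-1 -3.5 0 0 0;-1 -4.2 0 0 0"

```text
t: 18.83
tool_pos: [0.6119, -0.3772, 0.1644]
tool_rot: [1.08, 1.289, -1.081]
contact_force: [0.4, -0.1, -0.1]
opening: 0.0853
```

```bash
python3 - <<'E'
from meas import *
go([.613,-.377,.041],9.96)
o=load();snap(o,"w8",(220,150,440,290),(210,130,360,250));red(o);glass(o);caps(o)
E
```

```text
t 18.83 pos [ 0.6119 -0.3772  0.1644] yaw 9.96 F [ 0.4058 -0.0692 -0.1425] open 0.0853 q6 -0.8296694958051742
MOVE shift [3.0858 0.0345 0.0072] turn 0.00045204245633385655
top red 535 [456.1607 214.7308] 0.10189642687861444 topface (array([ 0.5464, -0.559 ]), np.float32(91.88993), np.float32(26.674347), np.float32(174.46376)) n 218 all (array([ 0.5459, -0.5587]), np.float32(119.11569), np.float32(40.253906), np.float32(176.61293))
scene red 129 [237.0078 154.031 ] 0.2514696260825493 topface (array([ 0.5801, -0.4498]), np.float32(234.76643), np.float32(13.233481), np.float32(53.48488)) n 19 all (array([ 0.5814, -0.4623]), np.float32(251.37686), np.float32(44.688824), np.float32(50.106815))
scene red 135 [216.7185 162.8222] 0.2857565357379994 topface (array([ 0.6894, -0.3683]), np.float32(16.540836), np.float32(5.019616), np.float32(79.44554)) n 7 all (array([ 0.6316, -0.4669]), np.float32(241.703), np.float32(38.23285), np.float32(67.15582))
scene red 286 [249.6259 191.6958] 0.06922480092071981 topface (array([ 0.6166, -0.3756]), np.float32(63.857407), np.float32(16.826391), np.float3
[... 1082 characters left out ...]
ue 27 [281.9259 158.2222] [ 0.4694 -0.3608] 0.08143312426085958
scene blue 41 [295.3415 166.0732] [ 0.4691 -0.3023] 0.08177069887736954
scene blue 17 [317.3529 209.2941] [ 0.5611 -0.1365] 0.06828895673459112
scene blue 41 [307.3415 220.6098] [ 0.6105 -0.134 ] 0.06811365810523173
scene blue 49 [295.1224 232.2245] [ 0.6624 -0.1359] 0.06721218808498763
scene blue 31 [435.6452 296.9355] [0.5922 0.2692] 0.08285864891355443
scene blue 34 [442.1765 302.1471] [0.5945 0.2884] 0.08188529217156526
scene blue 32 [448.9688 307.5312] [0.5968 0.308 ] 0.08099365742180431
scene blue 36 [456.     313.1389] [0.5992 0.328 ] 0.08318833399266601
scene blue 36 [462.9167 318.9722] [0.6022 0.3476] 0.0814315455422886
```

View pics/s_w8.png

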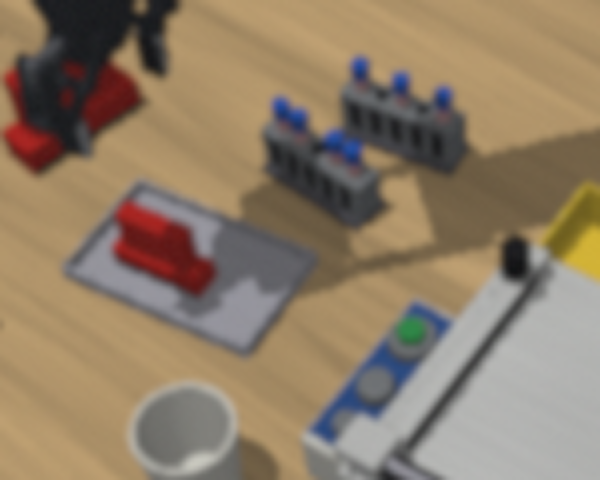

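```bash
python3 - <<'E'
from meas import *
go([.594,.3065,.22],-7.7)
E
```

```text
t 18.93 pos [ 0.6169 -0.3809  0.1759] yaw 9.98 F [ 1.1853 -0.2919  1.5144] open 0.0854 q6 -0.829709232177383
MOVE shift [ -1.2933   2.4266 -17.009 ] turn 3.5350467545899904
```

drive_tool --commands "-0.4 -1.4 0 0 0;-0.4 -1.4 0 0 0;-0.4 -1.4 2.5 -17 3.5;-0.4 -1.4 2.5 -17 3.5;-0.4 -1.4 2.5 -17 3.5;-0.4 -1.4 2.5 -17 3.5;-0.4 -1.4 2.5 -17 3.5;-0.4 -1.4 2.5 -17 3.5"

```text
t: 19.6
tool_pos: [0.6056, -0.1261, 0.2205]
tool_rot: [1.306, 1.143, -1.305]
contact_force: [0.5, 0.3, 0.1]
opening: 0.0598
```

```bash
python3 - <<'E'
from meas import *
go([.594,.3065,.22],-7.7)
E
```

```text
t 19.6 pos [ 0.6056 -0.1261  0.2205] yaw -7.56 F [0.525  0.3115 0.068 ] open 0.0598 q6 -0.19357253935665966
MOVE shift [  0.0079  -1.7097 -10.6817] turn 0.027874421030441
```

drive_tool --commands "-0.4 0 -1.7 -10.5 0;-0.4 0 -1.7 -10.5 0;-0.4 0 -1.7 -10.5 0;-0.4 0 -1.7 -10.5 0;-0.4 0 -1.7 -10.5 0;-0.4 0 -1.7 -10.5 0;-0.4 0 -1.7 -10.5 0;-0.4 0 -1.7 -10.5 0"

```text
t: 20.27
tool_pos: [0.5959, 0.2075, 0.2206]
tool_rot: [1.306, 1.143, -1.304]
contact_force: [0.8, 0.2, -0.3]
opening: 0.06
```

```bash
python3 - <<'E'
from meas import *
go([.594,.3065,.22],-7.7)
o=load();snap(o,"r1",(160,150,320,290));glass(o)
E
```

```text
t 20.27 pos [0.5959 0.2075 0.2206] yaw -7.53 F [ 0.8194  0.1514 -0.3134] open 0.06 q6 0.3488098165699512
MOVE shift [ 0.016  -0.3715 -2.4463] turn 0.033248985273399964
top glass 27 [270.8889 263.0741] shaker mm [-169.0885   57.2026] z 0.017091072168644583
top glass 29 [282.6897 263.069 ] shaker mm [-174.2139   19.7889] z 0.015078307338482144
top glass 5 [304. 265.] shaker mm [-189.5965  -46.994 ] z 0.023221938114887264
scene glass 9 [375.     205.2222] shaker mm [-122.1791  -22.1876] z 0.018212865189491834
```

View pics/t_r1.png

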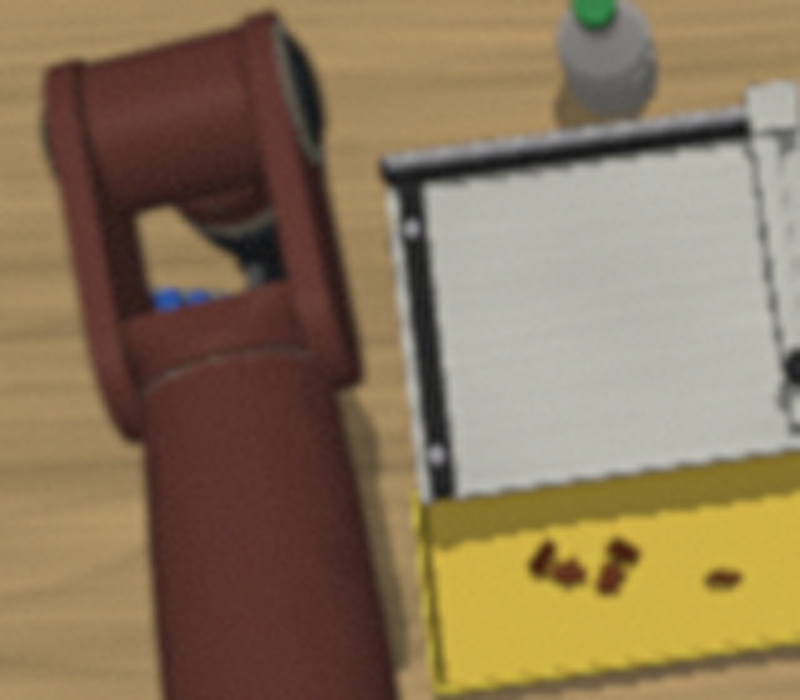

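drive_tool --commands "-0.4 0 -0.35 -2.2 0;-0.4 0 -0.35 -2.2 0;-0.4 0 -0.35 -2.2 0;-0.4 0 -0.35 -2.2 0;-0.4 0 -0.35 -2.2 0"

```text
t: 20.78
tool_pos: [0.5938, 0.2939, 0.2201]
tool_rot: [1.305, 1.144, -1.305]
contact_force: [0.6, -0.1, 0.2]
opening: 0.0596
```

```bash
python3 - <<'E'
from meas import *
go([.594,.3065,.026],-7.7)
o=load();snap(o,"r2",(160,150,320,290),(400,250,520,350))
caps({"scene":o["scene"]})
E
```

```text
t 20.78 pos [0.5938 0.2939 0.2201] yaw -7.52 F [ 0.604  -0.0708  0.1852] open 0.0596 q6 0.4789470115014779
MOVE shift [ 4.8523 -0.0387 -0.3174] turn 0.036751634245456445
scene blue 8 [299.5 146.5] [ 0.3922 -0.3502] 0.08047476033933032
scene blue 9 [309.6667 150.4444] [ 0.3857 -0.3108] 0.0788607966167183
scene blue 10 [320.  154.2] [ 0.3784 -0.2722] 0.07854067483361438
scene blue 28 [281.9286 158.2857] [ 0.4696 -0.3606] 0.08263334492745267
scene blue 42 [295.3571 166.0238] [ 0.4689 -0.3024] 0.9591526880244682
scene blue 17 [317.3529 209.2941] [ 0.5611 -0.1365] 0.06679295780581496
scene blue 42 [307.4048 220.5952] [ 0.6103 -0.1338] 0.06759229218773999
scene blue 49 [295.1224 232.2245] [ 0.6624 -0.1359] 0.0682000447009814
scene blue 31 [435.6452 296.9355] [0.5922 0.2692] 0.08081431486770041
scene blue 34 [442.1765 302.1471] [0.5945 0.2884] 0.08140602020792853
scene blue 28 [449.3214 307.6786] [0.5966 0.3089] 0.08316592114466403
scene blue 40 [456.275 313.075] [0.5986 0.3284] 0.08108146131684546
scene blue 41 [462.9268 318.6341] [0.6014 0.3472] 0.08204138469738775
```

View pics/s_r2.png

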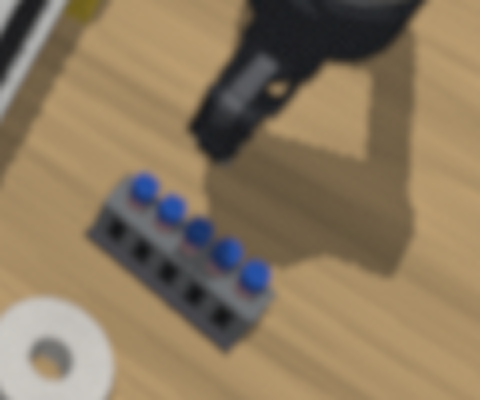

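drive_tool --commands "-0.15 0 -0.04 -0.31 0;-0.15 1 -0.04 -0.31 0;-0.15 2 -0.04 -0.31 0;-0.15 3 -0.04 -0.31 0;-0.15 4 -0.04 -0.31 0;-0.15 4.6 -0.04 -0.31 0;-0.15 4.85 -0.04 -0.31 0;-0.15 4.85 -0.04 -0.31 0"

```text
t: 21.55
tool_pos: [0.5917, 0.3058, 0.0228]
tool_rot: [1.302, 1.146, -1.311]
contact_force: [-0.2, -1.5, -0.1]
opening: 0.0494
```

```bash
python3 - <<'E'
from meas import *
go([.594,.3065,.026],-7.7)
E
```

```text
t 21.55 pos [0.5917 0.3058 0.0228] yaw -7.59 F [-0.1854 -1.4703 -0.0802] open 0.0494 q6 0.4978115217067658
MOVE shift [-0.0805  0.0553 -0.0255] turn 0.021422344274628812
```

drive_tool --commands "-0.15 -0.03 0.04 0 0;1 -0.03 0.04 0 0;1 -0.03 0.04 0 0;1 -0.03 0.04 0 0;1 -0.03 0.04 0 0;1 -0.03 0.04 0 0" --newtons 80

```text
t: 22.05
tool_pos: [0.5975, 0.3078, 0.0315]
tool_rot: [1.31, 1.142, -1.301]
contact_force: [-1.5, 0.5, 6.0]
opening: 0.026
```

```bash
python3 - <<'E'
from meas import *
go([.594,.3065,.026],-7.7)
E
```

```text
t 22.05 pos [0.5975 0.3078 0.0315] yaw -7.55 F [-1.4761  0.4621  5.9922] open 0.026 q6 0.4965518404897233
MOVE shift [ 0.1372 -0.0822  0.0441] turn 0.03019600536627536
```

drive_tool --commands "1 -1 0 0 0;1 -2 0 0 0;1 -3 0 0 0;1 -4 0 0 0;1 -4.8 0 0 0;1 -4.8 0 0 0;1 -4.8 0 0 0"

```text
t: 22.63
tool_pos: [0.5969, 0.3074, 0.2238]
tool_rot: [1.311, 1.141, -1.299]
contact_force: [0.6, 0.8, -4.9]
opening: 0.0262
```

```bash
python3 - <<'E'
from meas import *
p=fromsh(.03,.090);print(p)
go([*p,.22],-84.8)
o=load();snap(o,"r3",(160,150,320,290),(400,220,520,350))
E
```

```text
[0.6017 0.1223]
t 22.63 pos [0.5969 0.3074 0.2238] yaw -7.54 F [ 0.5556  0.7625 -4.8563] open 0.0262 q6 0.4963912100794021
MOVE shift [0.0835 0.7261 4.57  ] turn 15.452817617329865
```

View pics/s_r3.png

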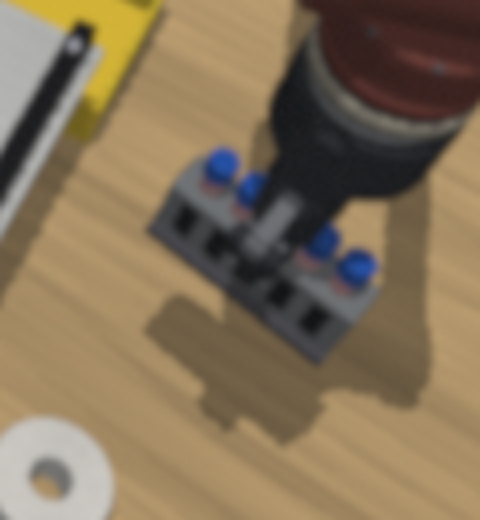

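drive_tool --commands "1 0 0 0 1.4;1 0 0 0 2.8;1 0 0 0.5 4.2;1 0 0.2 1.2 5.6;1 0 0.4 2 7;1 0 0.6 3 8.4;1 0 0.7 4 9.8;1 0 0.7 4.5 11.2"

```text
t: 23.4
tool_pos: [0.5978, 0.1205, 0.2155]
tool_rot: [1.963, 0.453, -1.976]
contact_force: [0.2, -0.3, -4.6]
opening: 0.026
```

```bash
python3 - <<'E'
from meas import *
p=fromsh(.03,.090);print(p)
go([*p,.22],-84.8)
E
```

```text
[0.6017 0.1223]
t 23.4 pos [0.5978 0.1205 0.2155] yaw -64.03 F [ 0.1938 -0.3283 -4.5557] open 0.026 q6 1.1958600531057082
MOVE shift [-0.1143  0.0018 -0.1084] turn 4.153211466208029
```

drive_tool --commands "1 -0.1 0 -0.1 1.4;1 -0.1 0 -0.1 2.8;1 -0.1 0 -0.1 4.15;1 -0.1 0 -0.1 4.15;1 -0.1 0 -0.1 4.15;1 -0.1 0 -0.1 4.15"

```text
t: 23.9
tool_pos: [0.6021, 0.1264, 0.2214]
tool_rot: [2.165, 0.111, -2.172]
contact_force: [0.6, 0.3, -3.8]
opening: 0.0262
```

```bash
python3 - <<'E'
from meas import *
p=fromsh(.03,.090);print(p)
go([*p,.14],-84.8)
o=load();snap(o,"r4",(160,150,320,290),(320,180,470,300))
E
```

```text
[0.6017 0.1223]
t 23.9 pos [0.6021 0.1264 0.2214] yaw -84.14 F [ 0.6376  0.3041 -3.767 ] open 0.0262 q6 1.55456917293731
MOVE shift [2.0356 0.101  0.0125] turn 0.1327668418312669
```

View pics/s_r4.png

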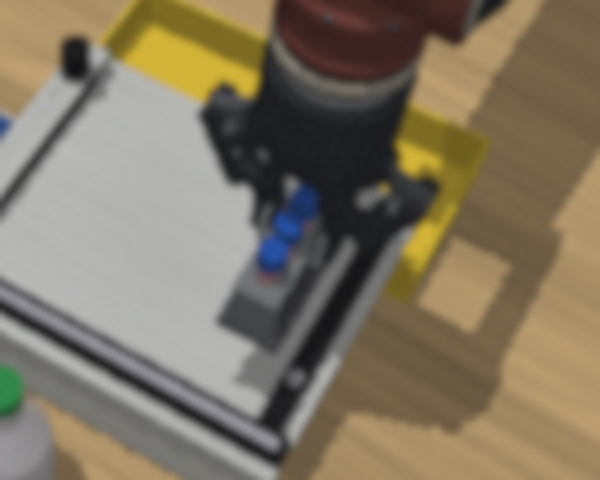

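drive_tool --commands "1 0.5 0.1 0 0.13;1 1 0.1 0 0.13;1 1.5 0.1 0 0.13;1 1.9 0.1 0 0.13;1 2 0.1 0 0.13;1 2 0.1 0 0.13;1 2 0.1 0 0.13"

```text
t: 24.58
tool_pos: [0.6038, 0.1226, 0.1442]
tool_rot: [2.177, 0.097, -2.175]
contact_force: [0.0, 0.1, -2.6]
opening: 0.0264
```

drive_tool --commands "1 0.08 0 0 0;1 0.14 0 0 0;1 0.2 0 0 0;1 0.2 0 0 0"

```text
t: 24.92
tool_pos: [0.6033, 0.1225, 0.1355]
tool_rot: [2.176, 0.096, -2.176]
contact_force: [-0.1, 0.6, -3.8]
opening: 0.0264
```

```bash
python3 - <<'E'
from meas import *
p=fromsh(.039,.095);print(p)
go([*p,.132],-84.8);print(tosh(ctrl.get_obs()["tool_pos"]))
E
```

```text
[0.6103 0.1281]
t 24.92 pos [0.6033 0.1225 0.1355] yaw -84.93 F [-0.1047  0.5613 -3.8097] open 0.0264 q6 1.56178302591914
MOVE shift [ 0.0864 -0.1257 -0.1849] turn -0.026243357872738217
[0.0316 0.09  ]
```

drive_tool --commands "1 0.05 0 0 0;1 0.1 0 0 0;1 0.1 0 0 0;1 0.1 0 0 0"

```text
t: 25.25
tool_pos: [0.6035, 0.1225, 0.1316]
tool_rot: [2.177, 0.096, -2.176]
contact_force: [0.2, 0.7, -3.2]
opening: 0.0258
```

```bash
python3 - <<'E'
from meas import *
go([.61,.128,.132],-84.8)
E
```

```text
t 25.25 pos [0.6035 0.1225 0.1316] yaw -84.94 F [ 0.2208  0.6751 -3.2093] open 0.0258 q6 1.5618206545768694
MOVE shift [-0.0098 -0.1234 -0.1733] turn -0.027096033680982144
```

drive_tool --commands "1 0.04 0 0 0;1 0.06 0 0 0;1 0.06 0 0 0;1 0.06 0 0 0"

```text
t: 25.58
tool_pos: [0.6036, 0.1225, 0.1316]
tool_rot: [2.176, 0.096, -2.176]
contact_force: [-5.5, 0.3, 7.5]
opening: 0.0264
```

```bash
python3 - <<'E'
from meas import *
go([.61,.128,.132],-84.8)
o=load();snap(o,"r5",(160,150,320,290),(320,180,470,300))
E
```

```text
t 25.58 pos [0.6036 0.1225 0.1316] yaw -84.93 F [-5.4879  0.3096  7.5106] open 0.0264 q6 1.5619469813971267
MOVE shift [-0.011  -0.122  -0.1722] turn -0.025527911783581204
```

View pics/s_r5.png

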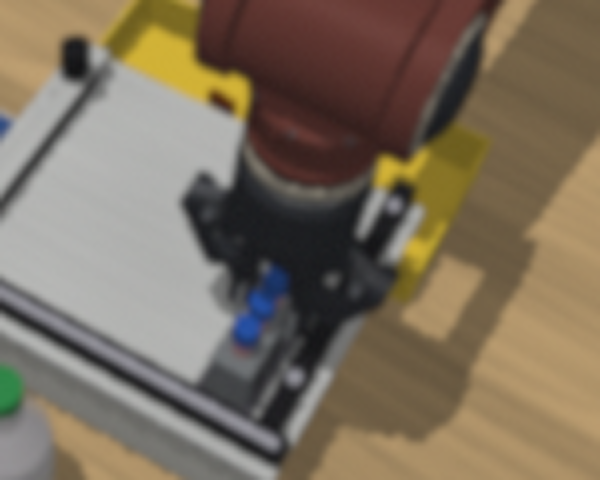

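drive_tool --commands "1 -0.06 0 0 0;1 -0.06 0 -0.05 0;1 -0.06 0 -0.1 0;1 -0.06 0 -0.15 0;1 -0.06 0 -0.2 0;1 -0.06 0 -0.2 0"

```text
t: 26.18
tool_pos: [0.6097, 0.1229, 0.1317]
tool_rot: [2.169, 0.096, -2.182]
contact_force: [-11.1, -1.6, 6.7]
opening: 0.0264
```

```bash
python3 - <<'E'
from meas import *
go([.61,.128,.132],-84.8);print(tosh(ctrl.get_obs()["tool_pos"]))
E
```

```text
t 26.18 pos [0.6097 0.1229 0.1317] yaw -84.92 F [-11.0761  -1.5857   6.6883] open 0.0264 q6 1.5617850741554464
MOVE shift [-0.007  -0.1257 -0.019 ] turn -0.023774345748427093
[0.038  0.0899]
```

drive_tool --commands "1 -0.02 0 -0.04 0;1 -0.02 0 -0.08 0;1 -0.02 0 -0.08 0"

```text
t: 26.43
tool_pos: [0.6098, 0.1229, 0.132]
tool_rot: [2.159, 0.095, -2.191]
contact_force: [-22.9, -3.6, 10.4]
opening: 0.0261
```

```bash
python3 - <<'E'
from meas import *
go([.61,.128,.132],-84.8);print(tosh(ctrl.get_obs()["tool_pos"]))
E
```

```text
t 26.43 pos [0.6098 0.1229 0.132 ] yaw -84.89 F [-22.8997  -3.6156  10.4322] open 0.0261 q6 1.561645887425859
MOVE shift [ 0.0003 -0.1265 -0.0151] turn -0.01790687911904456
[0.0381 0.0898]
```

drive_tool --commands "1 -0.02 0 0.1 0;1 -0.02 -0.05 0.1 0;1 -0.02 -0.1 0.1 0;1 -0.02 -0.15 0.1 0;1 -0.02 -0.2 0.1 0;1 -0.02 -0.2 0.1 0"

```text
t: 26.93
tool_pos: [0.6094, 0.1274, 0.132]
tool_rot: [2.168, 0.087, -2.175]
contact_force: [-4.0, -12.4, -2.2]
opening: 0.0263
```

```bash
python3 - <<'E'
from meas import *
go([.61,.128,.132],-84.8);print(tosh(ctrl.get_obs()["tool_pos"]))
E
```

```text
t 26.93 pos [0.6094 0.1274 0.132 ] yaw -84.89 F [ -4.0036 -12.3536  -2.1664] open 0.0263 q6 1.5745667907940055
MOVE shift [ 0.0011 -0.0141 -0.0173] turn -0.018049561413090488
[0.038  0.0943]
```

drive_tool --commands "1 0.03 0.05 0 0;1 0.03 0.05 0 0;0.3 0.03 0.05 0 0;0 0.03 0.05 0 0;-0.15 0.03 0.05 0 0;-0.15 0 0.05 0 0;-0.15 -1 0.05 0 0;-0.15 -2 0.05 0 0"

```text
t: 27.6
tool_pos: [0.6082, 0.1293, 0.2107]
tool_rot: [2.169, 0.097, -2.183]
contact_force: [0.5, 0.3, 0.4]
opening: 0.0488
```

```bash
python3 - <<'E'
from meas import *
go([.4667,-.3342,.2],0)
o=load();snap(o,"r6",(160,150,320,290),(320,180,470,300));caps(o)
E
```

```text
t 27.6 pos [0.6082 0.1293 0.2107] yaw -84.92 F [0.5105 0.2901 0.3883] open 0.0488 q6 1.5716599885483524
MOVE shift [ 0.2905 11.2282  4.5486] turn -16.98410149394807
top blue 171 [330.6725 193.0175] [ 0.6313 -0.1344] 0.07708456467745739
top blue 50 [333.82 215.26] [ 0.5549 -0.141 ] 1.6087101900555714
top blue 19 [382.6842 240.1579] [ 0.4642 -0.2975] 0.08790755632682457
top blue 19 [388.8421 239.8421] [ 0.4644 -0.3179] 0.08426966009530523
top blue 36 [403.5 239.5] [ 0.4633 -0.3662] 0.08596311416348401
top blue 20 [401.95 262.9 ] [ 0.387  -0.3548] 0.08470163405778064
top blue 19 [390.4737 265.6316] [ 0.3799 -0.3168] 0.08455107208795654
top blue 16 [378.75   268.5625] [ 0.3722 -0.2779] 0.08756330992199302
scene blue 8 [299.5 146.5] [ 0.3922 -0.3502] 0.0820592853352462
scene blue 9 [309.6667 150.4444] [ 0.3857 -0.3108] 0.08125861081624886
scene blue 10 [320.  154.2] [ 0.3784 -0.2722] 0.08067865812343711
scene blue 28 [281.9286 158.2857] [ 0.4696 -0.3606] 0.08093315586441352
scene blue 41 [295.3415 166.0732] [ 0.4691 -0.3023] 0.08089670088573242
scene blue 17 [317.3529 209.2941] [ 0.5611 -0.1365] 0.0660828211263006
scene blue 42 [307.4048 220.5952] [ 0.6103 -0.1338] 0.06826321882513231
scene blue 48 [295.0625 232.3542] [ 0.6628 -0.1357] 0.9591526880244682
scene blue 196 [388.5   253.699] [0.5596 0.11  ] 0.1819359259546498
```

View pics/s_r6.png

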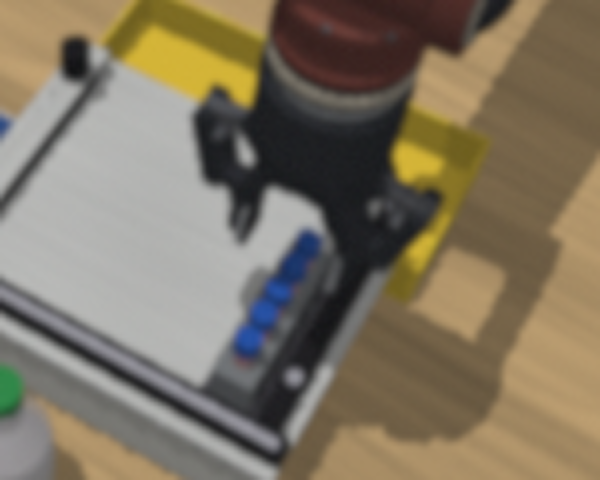

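drive_tool --commands "-0.15 -0.3 1 0.5 -1.4;-0.15 -0.3 2 1 -2.8;-0.15 -0.3 3 1.5 -4.2;-0.15 -0.3 4 2 -5.6;-0.15 -0.3 5 2.5 -7;-0.15 -0.3 6 2.8 -8.4;-0.15 -0.3 7 3.1 -9.8;-0.15 -0.3 8 3.5 -11.2"

```text
t: 28.37
tool_pos: [0.5097, -0.1647, 0.2261]
tool_rot: [1.603, 0.895, -1.599]
contact_force: [0.8, -1.0, 0.6]
opening: 0.049
```

```bash
python3 - <<'E'
from meas import *
go([.4667,-.3342,.2],0)
E
```

```text
t 28.37 pos [ 0.5097 -0.1647  0.2261] yaw -31.49 F [ 0.8291 -1.0063  0.5522] open 0.049 q6 0.09763648743499756
MOVE shift [0.6524 1.2943 4.1746] turn -6.297342206984285
```

drive_tool --commands "-0.15 0.3 0.5 1.4 -1.4;-0.15 0.5 1 2.8 -2.8;-0.15 0.5 1.2 4 -4.2;-0.15 0.5 1.2 4 -5.6;-0.15 0.5 1.2 4 -6.2;-0.15 0.5 1.2 4 -6.2;-0.15 0.5 1.2 4 -6.2"

```text
t: 28.95
tool_pos: [0.4663, -0.325, 0.2055]
tool_rot: [1.223, 1.2, -1.221]
contact_force: [0.0, -0.2, 0.2]
opening: 0.0488
```

```bash
python3 - <<'E'
from meas import *
go([.4667,-.3342,.028],0)
E
```

```text
t 28.95 pos [ 0.4663 -0.325   0.2055] yaw -1.0 F [ 0.001  -0.1769  0.2369] open 0.0488 q6 -0.7225932948677561
MOVE shift [4.4368 0.0094 0.2302] turn -0.2005758744987304
```

drive_tool --commands "-0.15 0 0 0.22 -0.2;-0.15 0 0 0.22 -0.2;-0.15 0.7 0 0.22 -0.2;-0.15 1.2 0 0.22 -0.2;-0.15 1.2 0 0.22 -0.2;-0.15 1.2 0 0.22 -0.2"

```text
t: 29.45
tool_pos: [0.4659, -0.3315, 0.1561]
tool_rot: [1.207, 1.214, -1.207]
contact_force: [0.2, -0.2, -0.7]
opening: 0.0491
```

```bash
python3 - <<'E'
from meas import *
o=load();snap(o,"r7",(340,190,460,290),(240,110,360,210))
go([.4667,-.3342,.028],0)
E
```

```text
t 29.55 pos [ 0.4669 -0.333   0.1588] yaw 0.2 F [ 0.2916 -0.662   0.2476] open 0.0492 q6 -0.7529404793718305
MOVE shift [ 3.2692 -0.012   0.024 ] turn 0.04012611202420544
```

View pics/s_r7.png

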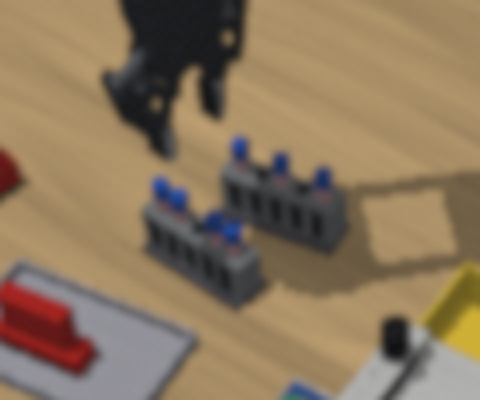

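Aligned; descend and grip.

drive_tool --commands "-0.15 1 0 0.02 0;-0.15 2 0 0.02 0;-0.15 2.8 0 0.02 0;-0.15 3.2 0 0.02 0;-0.15 3.2 0 0.02 0;-0.15 3.2 0 0.02 0;-0.15 3.2 0 0.02 0"

```text
t: 30.13
tool_pos: [0.4677, -0.3355, 0.0321]
tool_rot: [1.206, 1.206, -1.206]
contact_force: [0.1, 0.3, -0.3]
opening: 0.049
```

drive_tool --commands "0.3 0 0 0 0;1 0 0 0 0;1 0 0 0 0;1 0 0 0 0;1 0 0 0 0;1 0 0 0 0"

```text
t: 30.63
tool_pos: [0.467, -0.3354, 0.0322]
tool_rot: [1.206, 1.207, -1.207]
contact_force: [-3.3, 0.9, 6.5]
opening: 0.026
```

```bash
python3 - <<'E'
from meas import *
p=fromsh(.033,.045);print(p)
go([*p,.22],-84.8)
E
```

```text
[0.6088 0.0778]
t 30.63 pos [ 0.467  -0.3354  0.0322] yaw 0.17 F [-3.3403  0.9341  6.533 ] open 0.026 q6 -0.7546422690015904
MOVE shift [ -4.7171   3.5859 -10.306 ] turn 16.993867920070393
```

drive_tool --commands "1 -1 0 0 0;1 -2 0 0 0;1 -3 0 0 0;1 -4 0 0 0;1 -4.9 0 0 0;1 -4.9 0 -0.5 1.4;1 -4.9 0.2 -1.2 2.8;1 -4.9 0.4 -2 4.2"

```text
t: 31.3
tool_pos: [0.4818, -0.2542, 0.2268]
tool_rot: [1.478, 1.006, -1.476]
contact_force: [0.7, 0.6, -3.5]
opening: 0.0263
```

```bash
python3 - <<'E'
from meas import *
p=fromsh(.033,.045)
go([*p,.22],-84.8)
o=load();snap(o,"r8",(340,190,460,290),(240,110,360,210))
E
```

```text
t 31.3 pos [ 0.4818 -0.2542  0.2268] yaw -21.34 F [ 0.7268  0.6448 -3.4664] open 0.0263 q6 -0.2497254137082392
MOVE shift [ 0.1629 -0.0627 -8.8861] turn 12.692924133587294
```

View pics/s_r8.png

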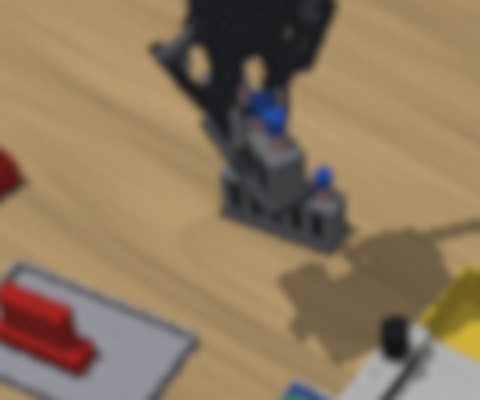

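drive_tool --commands "1 -0.2 0 -1 1.4;1 -0.3 0 -2 2.8;1 -0.3 0 -3 4.2;1 -0.3 0 -4 5.6;1 -0.3 0 -5 7;1 -0.3 0 -6 8.4;1 -0.3 0 -7 9.8;1 -0.3 0 -7.8 11.2"

```text
t: 32.07
tool_pos: [0.5905, 0.0323, 0.2373]
tool_rot: [2.069, 0.296, -2.068]
contact_force: [1.5, 0.4, -3.9]
opening: 0.0262
```

```bash
python3 - <<'E'
from meas import *
p=fromsh(.033,.045)
go([*p,.22],-84.8)
E
```

```text
t 32.07 pos [0.5905 0.0323 0.2373] yaw -73.7 F [ 1.4681  0.4193 -3.9121] open 0.0262 q6 1.2153193293585942
MOVE shift [ 0.4317 -0.9635 -0.7579] turn 2.220587892729617
```

```bash
python3 - <<'E'
from meas import *
p=fromsh(.032,.040)
go([*p,.20],-84.8)
E
```

```text
t 32.07 pos [0.5905 0.0323 0.2373] yaw -73.7 F [ 1.4681  0.4193 -3.9121] open 0.0262 q6 1.2153193293585942
MOVE shift [ 0.9317 -0.846  -0.7091] turn 2.220587892729617
```

drive_tool --commands "1 0 -0.4 -0.5 1.1;1 0.4 -0.7 -0.65 2;1 0.4 -0.7 -0.65 2;1 0.4 -0.7 -0.65 2;1 0.4 -0.7 -0.65 2;1 0.4 -0.7 -0.65 2"

```text
t: 32.57
tool_pos: [0.6073, 0.064, 0.2219]
tool_rot: [2.163, 0.124, -2.161]
contact_force: [0.6, -0.1, -3.7]
opening: 0.0263
```

```bash
python3 - <<'E'
from meas import *
p=fromsh(.032,.040)
go([*p,.136],-84.8)
o=load();snap(o,"r9",(160,150,320,290),(320,180,470,300))
E
```

```text
t 32.57 pos [0.6073 0.064  0.2219] yaw -83.43 F [ 0.5688 -0.0679 -3.7209] open 0.0263 q6 1.4395731766311721
MOVE shift [ 2.1463 -0.2141 -0.0473] turn 0.27408794389289143
```

View pics/s_r9.png

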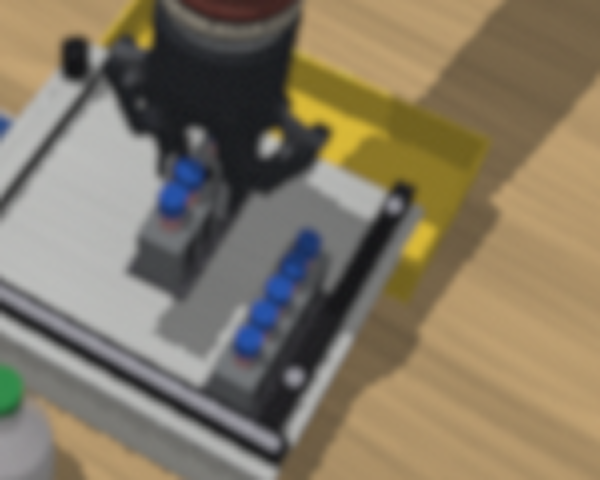

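```bash
python3 - <<'E'
from meas import *
o=load();im,d,P=o["scene"];t=ctrl.get_obs()["tool_pos"]
Q=P-np.array([.0027,.0025,-.001])-t;c,s=np.cos(TH),np.sin(TH)
x=c*Q[...,0]+s*Q[...,1];y=-s*Q[...,0]+c*Q[...,1];z=Q[...,2]
m=(d>0)&(im.max(2)<110)&(abs(x)<.04)&(abs(y)<.09)&(z>-.03)&(z<.15)
for z0 in np.arange(-.01,.12,.01):
    k=m&(z>=z0)&(z<z0+.01)
    if k.sum(): print(round(z0*1000),k.sum(),(y[k].min()*1000).round(),(y[k].max()*1000).round())
print(tosh(t))
E
```

```text
-10 12 14.0 15.0
0 23 14.0 25.0
10 124 -26.0 27.0
20 57 -26.0 27.0
30 36 -20.0 27.0
40 61 -33.0 43.0
50 147 -48.0 48.0
60 72 -51.0 53.0
70 97 -55.0 58.0
80 99 -61.0 62.0
90 192 -65.0 65.0
100 130 -62.0 63.0
110 34 -40.0 40.0
[0.0303 0.0317]
```

drive_tool --commands "1 0.5 0 0 0.2;1 1 0 0 0.2;1 1.5 0 0 0.2;1 2 0 0 0.2;1 2.15 0 0 0.2;1 2.2 0 0 0.2;1 2.2 0 0 0.2"

```text
t: 33.35
tool_pos: [0.6074, 0.0649, 0.1335]
tool_rot: [2.172, 0.106, -2.171]
contact_force: [-0.4, 0.4, -3.2]
opening: 0.0257
```

```bash
python3 - <<'E'
from meas import *
p=fromsh(.039,.032)
go([*p,.132],-84.8)
print(tosh(ctrl.get_obs()["tool_pos"]))
E
```

```text
t 33.35 pos [0.6074 0.0649 0.1335] yaw -84.43 F [-0.3768  0.3619 -3.2434] open 0.0257 q6 1.458214533731266
MOVE shift [ 0.0378  0.0086 -0.2131] turn 0.07470459934340852
[0.0305 0.0323]
```

Lower to touch, then slide rearward.

drive_tool --commands "1 0.03 0 0 0.08;1 0.06 0 0 0.08;1 0.06 0 0 0.08;1 0.06 0 0 0.08"

```text
t: 33.68
tool_pos: [0.6082, 0.0651, 0.1323]
tool_rot: [2.178, 0.098, -2.172]
contact_force: [-0.0, 0.4, 1.3]
opening: 0.0263
```

```bash
python3 - <<'E'
from meas import *
p=fromsh(.039,.032)
go([*p,.132],-84.8)
E
```

```text
t 33.68 pos [0.6082 0.0651 0.1323] yaw -84.82 F [-0.0058  0.4267  1.2521] open 0.0263 q6 1.4654525070802829
MOVE shift [ 0.0074  0.0105 -0.1945] turn -0.0030192296909490324
```

drive_tool --commands "1 0 0 -0.05 0;1 0 0 -0.1 0;1 0 0 -0.15 0;1 0 0 -0.2 0;1 0 0 -0.25 0;1 0 0 -0.3 0;1 0 0 -0.3 0"

```text
t: 34.27
tool_pos: [0.6158, 0.0658, 0.1323]
tool_rot: [2.163, 0.098, -2.186]
contact_force: [-18.3, -2.2, 14.6]
opening: 0.0262
```

```bash
python3 - <<'E'
from meas import *
p=fromsh(.039,.032)
go([*p,.132],-84.8)
print(tosh(ctrl.get_obs()["tool_pos"]))
E
```

```text
t 34.27 pos [0.6158 0.0658 0.1323] yaw -84.77 F [-18.3093  -2.2015  14.6314] open 0.0262 q6 1.467280805273765
MOVE shift [ 0.0077  0.0113 -0.0033] turn 0.005473513948527397
[0.0389 0.0325]
```

drive_tool --commands "1 -0.03 0 0.1 0;1 -0.03 0 0.1 0;0.5 -0.03 0 0.1 0;0.1 -0.03 0 0.1 0;0.1 -0.03 0 0.1 0;0.1 -0.03 0 0.1 0;0.1 -1 0 0.1 0;0.1 -2.2 0 0.1 0"

```text
t: 34.93
tool_pos: [0.6128, 0.066, 0.2087]
tool_rot: [2.166, 0.099, -2.184]
contact_force: [0.8, -0.5, 0.8]
opening: 0.0384
```

```bash
python3 - <<'E'
from meas import *
go([.3827,-.3137,.2],10.5)
o=load();snap(o,"r10",(160,150,320,290),(320,180,470,300))
im,d,P=o["top"];caps(o)
E
```

```text
t 34.93 pos [0.6128 0.066  0.2087] yaw -84.82 F [ 0.7694 -0.5317  0.7533] open 0.0384 q6 1.466767726667447
MOVE shift [0.2639 8.9328 6.5857] turn -19.06313660965526
top blue 170 [330.6471 193.0706] [ 0.6312 -0.1343] 1.6087101900555714
top blue 25 [248.52 196.6 ] [0.6316 0.1417] 0.18414378770293283
top blue 50 [333.82 215.26] [ 0.5549 -0.141 ] 0.07799218340959513
top blue 20 [401.95 262.9 ] [ 0.387  -0.3548] 0.08664010313298087
top blue 19 [390.4737 265.6316] [ 0.3799 -0.3168] 0.08519328151199579
top blue 18 [378.8333 268.7222] [ 0.3716 -0.2782] 0.08422010262963542
scene blue 8 [299.5 146.5] [ 0.3922 -0.3502] 0.08011391445462912
scene blue 9 [309.6667 150.4444] [ 0.3857 -0.3108] 0.0817937895822558
scene blue 10 [320.  154.2] [ 0.3784 -0.2722] 0.08067713141070965
scene blue 17 [317.3529 209.2941] [ 0.5611 -0.1365] 0.06615346766208652
scene blue 42 [307.4048 220.5952] [ 0.6103 -0.1338] 0.06677186719354467
scene blue 48 [295.0625 232.3542] [ 0.6628 -0.1357] 0.06812750128213063
scene blue 22 [371.2727 235.1818] [0.5388 0.0401] 0.18118028472694914
scene blue 203 [388.6995 253.2118] [0.558  0.1096] 0.9591526880244682
scene blue 83 [361.8434 249.3976] [0.5927 0.0453] 0.1816237390315214
```

View pics/s_r10.png

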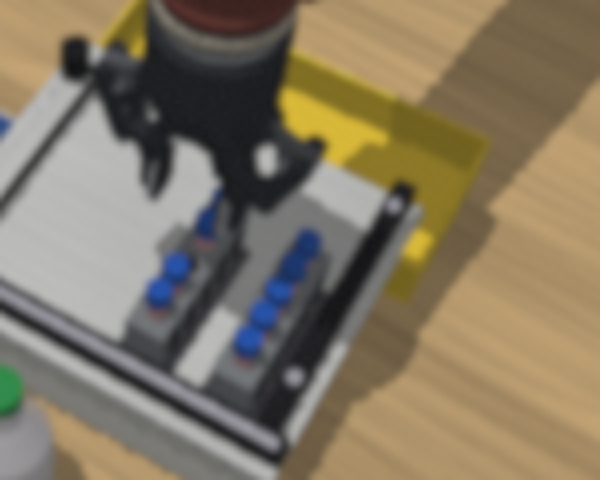

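drive_tool --commands "0.1 -0.3 0.6 0.4 -1.4;-0.15 -0.4 1.4 1 -2.8;-0.15 -0.4 2.2 1.7 -4.2;-0.15 -0.4 3 2.4 -5.6;-0.15 -0.4 3.8 3 -7;-0.15 -0.4 4.6 3.6 -8.4;-0.15 -0.4 5.4 4.2 -9.8;-0.15 -0.4 6.2 4.8 -11.2"

```text
t: 35.7
tool_pos: [0.4548, -0.1857, 0.2289]
tool_rot: [1.602, 0.895, -1.6]
contact_force: [-0.2, -0.3, -0.4]
opening: 0.049
```

```bash
python3 - <<'E'
from meas import *
go([.3825,-.3138,.2],10.5)
E
```

```text
t 35.7 pos [ 0.4548 -0.1857  0.2289] yaw -31.49 F [-0.2188 -0.2562 -0.3638] open 0.049 q6 0.010298499731901436
MOVE shift [0.7227 0.1304 3.6758] turn -8.397385725677783
```

drive_tool --commands "-0.15 0 0 0.6 -1.4;-0.15 0 0 1.3 -2.8;-0.15 0 0 2.1 -4.2;-0.15 0.5 0.1 2.9 -5.6;-0.15 0.7 0.1 3.5 -7;-0.15 0.7 0.1 3.5 -8.3;-0.15 0.7 0.1 3.5 -8.3;-0.15 0.7 0.1 3.5 -8.3"

```text
t: 36.37
tool_pos: [0.3853, -0.3056, 0.2007]
tool_rot: [1.086, 1.282, -1.086]
contact_force: [1.2, 0.7, -0.0]
opening: 0.0492
```

```bash
python3 - <<'E'
from meas import *
go([.3825,-.3138,.15],10.5)
o=load();snap(o,"r11",(340,190,460,290),(240,110,360,210))
E
```

```text
t 36.37 pos [ 0.3853 -0.3056  0.2007] yaw 9.48 F [ 1.2011  0.6641 -0.047 ] open 0.0492 q6 -0.9878005365818111
MOVE shift [ 1.2671 -0.1031  0.19  ] turn -0.20324418819091647
```

View pics/s_r11.png

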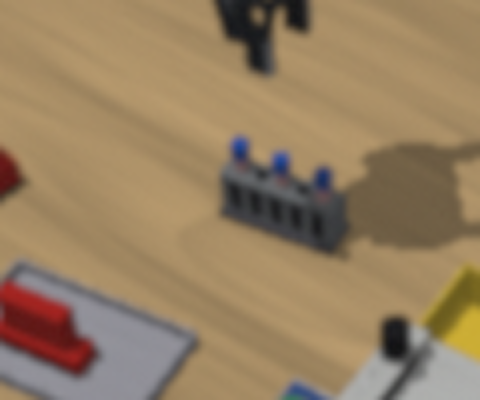

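drive_tool --commands "-0.15 0 -0.1 0.18 -0.2;-0.15 0.6 -0.1 0.18 -0.2;-0.15 1.2 -0.1 0.18 -0.2;-0.15 1.2 -0.1 0.18 -0.2;-0.15 1.2 -0.1 0.18 -0.2"

```text
t: 36.88
tool_pos: [0.3822, -0.3118, 0.1516]
tool_rot: [1.071, 1.294, -1.071]
contact_force: [0.3, 0.1, 0.9]
opening: 0.049
```

```bash
python3 - <<'E'
from meas import *
go([.3825,-.3138,.031],10.5)
E
```

```text
t 36.88 pos [ 0.3822 -0.3118  0.1516] yaw 10.7 F [0.3363 0.1461 0.8615] open 0.049 q6 -1.0222286106999976
MOVE shift [3.015  0.0025 0.056 ] turn 0.04051576793116851
```

drive_tool --commands "-0.15 1 0 0.04 0;-0.15 2 0 0.04 0;-0.15 2.7 0 0.04 0;-0.15 2.95 0 0.04 0;-0.15 2.95 0 0.04 0;-0.15 2.95 0 0.04 0"

```text
t: 37.38
tool_pos: [0.3838, -0.3155, 0.0363]
tool_rot: [1.07, 1.289, -1.07]
contact_force: [0.2, 0.2, -0.1]
opening: 0.049
```

drive_tool --commands "0.3 0 0 0 0;1 0 0 0 0;1 0 0 0 0;1 0 0 0 0;1 0 0 0 0;1 0 0 0 0"

```text
t: 37.88
tool_pos: [0.3836, -0.3166, 0.0379]
tool_rot: [1.068, 1.288, -1.071]
contact_force: [-4.4, 0.4, 8.1]
opening: 0.026
```

```bash
python3 - <<'E'
from meas import *
p=fromsh(.031,-.032);print(p)
go([*p,.23],-84.8)
E
```

```text
[0.6138 0.0009]
t 37.88 pos [ 0.3836 -0.3166  0.0379] yaw 10.72 F [-4.4145  0.432   8.0515] open 0.026 q6 -1.0251537022435637
MOVE shift [-4.8259  7.1338 -6.7089] turn 19.10321361017133
```

drive_tool --commands "1 -1 0 0 0;1 -2 0 0 0;1 -3 0 0 0;1 -4 0 0 0;1 -5 0 0 0;1 -5 0.5 -0.5 -1.4;1 -5 1.2 -1 -2.8;1 -5 1.9 -1.6 -4.2"

```text
t: 38.55
tool_pos: [0.4465, -0.2378, 0.2373]
tool_rot: [0.789, 1.417, -0.79]
contact_force: [0.2, -0.1, -3.6]
opening: 0.0261
```

```bash
python3 - <<'E'
from meas import *
p=fromsh(.031,-.032);print(p)
go([*p,.23],95.2)
o=load();snap(o,"r12",(340,190,460,290),(240,80,400,200))
E
```

```text
[0.6138 0.0009]
t 38.55 pos [ 0.4465 -0.2378  0.2373] yaw 31.87 F [ 0.1681 -0.1012 -3.5544] open 0.0261 q6 -1.1929733589372353
MOVE shift [ 0.1827  6.7024 -2.8603] turn -12.665060051531032
```

View pics/s_r12.png

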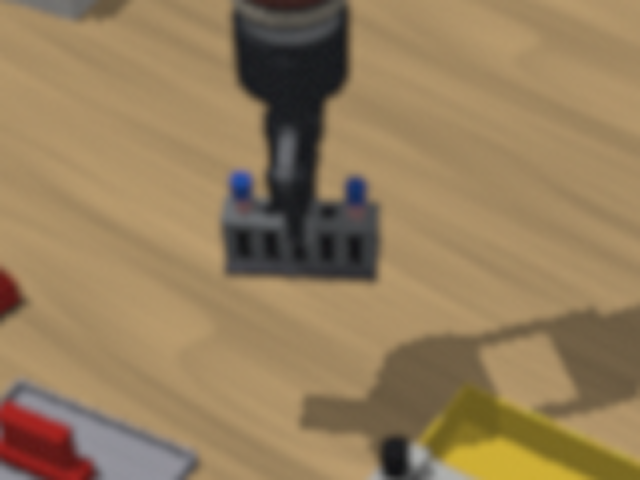

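drive_tool --commands "1 0 0.7 -0.3 -1.4;1 0 1.4 -0.6 -2.8;1 0 2.1 -0.9 -4.2;1 0 2.8 -1.2 -5.6;1 0 3.5 -1.5 -7;1 0 4.2 -1.9 -8.4;1 0 5 -2.3 -9.8;1 0 5.8 -2.6 -11.2"

```text
t: 39.32
tool_pos: [0.5885, -0.026, 0.2352]
tool_rot: [0.028, 1.57, -0.028]
contact_force: [-0.1, 0.0, -2.9]
opening: 0.0256
```

```bash
python3 - <<'E'
from meas import *
p=fromsh(.031,-.032)
go([*p,.23],95.2)
E
```

```text
t 39.32 pos [ 0.5885 -0.026   0.2352] yaw 87.96 F [-0.1364  0.0376 -2.8724] open 0.0256 q6 -1.7056150026460108
MOVE shift [0.1308 0.6951 0.6061] turn -1.448229423139145
```

drive_tool --commands "1 0.2 0.5 0.5 -1.2;1 0.5 0.5 0.5 -1.2;1 0.8 0.5 0.5 -1.2;1 0.8 0.5 0.5 -1.2;1 0.8 0.5 0.5 -1.2"

```text
t: 39.73
tool_pos: [0.6076, -0.009, 0.201]
tool_rot: [-0.049, 1.573, 0.049]
contact_force: [-0.6, -0.1, -2.3]
opening: 0.0258
```

```bash
python3 - <<'E'
from meas import *
p=fromsh(.031,-.032)
go([*p,.142],95.2)
o=load();snap(o,"r13",(160,150,320,290),(300,170,450,290))
E
```

```text
t 39.73 pos [ 0.6076 -0.009   0.201 ] yaw 93.57 F [-0.5651 -0.0708 -2.2963] open 0.0258 q6 -1.7700164955093465
MOVE shift [1.4734 0.2373 0.1742] turn -0.3266156268428119
```

View pics/s_r13.png

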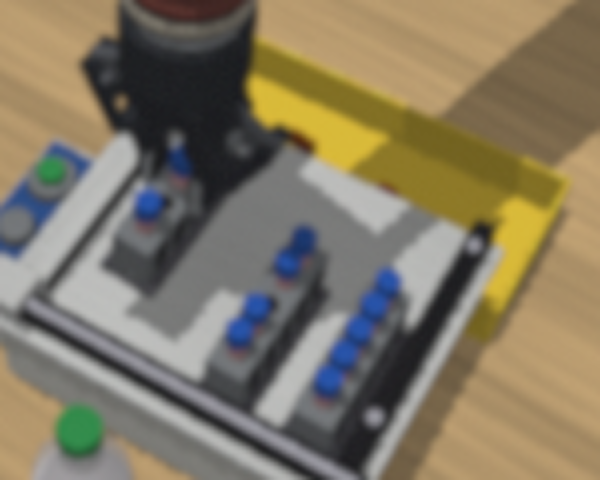

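drive_tool --commands "1 0 0.24 0.15 -0.3;1 0.4 0.24 0.15 -0.3;1 0.8 0.24 0.15 -0.3;1 1.2 0.24 0.15 -0.3;1 1.4 0.24 0.15 -0.3;1 1.45 0.24 0.15 -0.3;1 1.45 0.24 0.15 -0.3"

```text
t: 40.42
tool_pos: [0.6144, 0.002, 0.1443]
tool_rot: [-0.071, 1.57, 0.071]
contact_force: [-0.2, 0.6, -2.3]
opening: 0.0262
```

```bash
python3 - <<'E'
from meas import *
p=fromsh(.039,-.032)
go([*p,.138],95.2);print(tosh(ctrl.get_obs()["tool_pos"]))
E
```

```text
t 40.42 pos [0.6144 0.002  0.1443] yaw 95.2 F [-0.2498  0.5823 -2.3377] open 0.0262 q6 -1.7793729979291377
MOVE shift [ 0.1585 -0.0258  0.1829] turn -0.0006926079423010378
[ 0.0317 -0.031 ]
```

drive_tool --commands "1 0.08 0 0 0;1 0.14 0 0 0;1 0.18 0 0 0;1 0.18 0 0 0;1 0.18 0 0 0"

```text
t: 40.83
tool_pos: [0.6149, 0.0018, 0.1381]
tool_rot: [-0.071, 1.568, 0.071]
contact_force: [-0.0, -0.7, -1.0]
opening: 0.0256
```

```bash
python3 - <<'E'
from meas import *
p=fromsh(.039,-.032)
go([*p,.138],95.2);print(tosh(ctrl.get_obs()["tool_pos"]))
E
```

```text
t 40.83 pos [0.6149 0.0018 0.1381] yaw 95.18 F [-0.0487 -0.7236 -1.0456] open 0.0256 q6 -1.7792590081303894
MOVE shift [ 0.0021 -0.0195  0.1702] turn -0.003461116583355306
[ 0.0322 -0.0312]
```

Nearly resting; slide rearward with a touch more down.

drive_tool --commands "1 0.03 0 0 0;1 0.03 0 0.05 0;1 0.03 0 0.1 0;1 0.03 0 0.15 0;1 0.03 0 0.2 0;1 0.03 0 0.25 0;1 0.03 0 0.28 0;1 0.03 0 0.28 0"

```text
t: 41.5
tool_pos: [0.6206, 0.0023, 0.138]
tool_rot: [-0.072, 1.585, 0.071]
contact_force: [-24.5, -3.3, 18.2]
opening: 0.0264
```

```bash
python3 - <<'E'
from meas import *
p=fromsh(.039,-.032)
go([*p,.138],95.2);print(tosh(ctrl.get_obs()["tool_pos"]))
E
```

```text
t 41.5 pos [0.6206 0.0023 0.138 ] yaw 95.2 F [-24.5302  -3.2617  18.2121] open 0.0264 q6 -1.7755411888599189
MOVE shift [-0.0006 -0.0177  0.027 ] turn 0.0009923777060578231
[ 0.0379 -0.0313]
```

Home against the rear bar. Ease off, release, lift.

drive_tool --commands "1 -0.03 0 -0.12 0;1 -0.03 0 -0.12 0;0.5 -0.03 0 -0.12 0;0.1 -0.03 0 -0.12 0;0.1 -0.03 0 -0.12 0;0.1 -0.03 0 -0.12 0;0.1 -1 0 -0.12 0;0.1 -2 0 -0.12 0"

```text
t: 42.17
tool_pos: [0.6188, 0.0028, 0.2126]
tool_rot: [-0.07, 1.577, 0.072]
contact_force: [1.7, -0.4, 1.2]
opening: 0.0385
```

```bash
python3 - <<'E'
from meas import *
p=fromsh(-.070,-.115);print("knob",p)
go([*p,.23],95.2)
o=load();snap(o,"r14",(160,150,320,290),(300,170,450,290))
E
```

```text
knob [ 0.5207 -0.0909]
t 42.17 pos [0.6188 0.0028 0.2126] yaw 95.19 F [ 1.7124 -0.3543  1.1665] open 0.0385 q6 -1.777065796219284
MOVE shift [-0.4195 -2.1104 -2.6576] turn -0.0026916103571352325
```

View pics/s_r14.png

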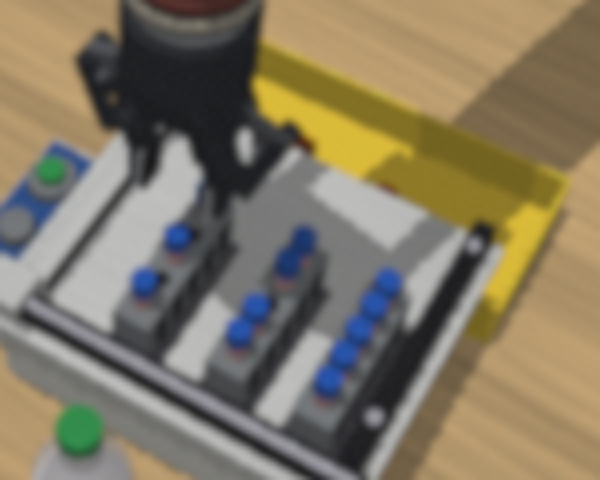

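drive_tool --commands "0.1 -0.6 0 0 0;-0.2 -0.6 -1 -1 0;-0.4 -0.6 -2.1 -2 0;-0.4 -0.6 -2.1 -2.65 0;-0.4 -0.6 -2.1 -2.65 0;-0.4 -0.6 -2.1 -2.65 0;-0.4 -0.6 -2.1 -2.65 0"

```text
t: 42.85
tool_pos: [0.5233, -0.0909, 0.2404]
tool_rot: [-0.07, 1.568, 0.07]
contact_force: [0.5, -1.2, 0.2]
opening: 0.0595
```

```bash
python3 - <<'E'
from meas import *
p=fromsh(-.070,-.115);print("knob",p)
go([*p,.137],95.2)
o=load();snap(o,"r15",(160,150,320,290),(280,150,430,270))
E
```

```text
knob [ 0.5207 -0.0909]
t 42.85 pos [ 0.5233 -0.0909  0.2404] yaw 95.13 F [ 0.4736 -1.1681  0.1564] open 0.0595 q6 -1.9728681503641048
MOVE shift [ 2.5857  0.0067 -0.0705] turn -0.014202267317284623
```

View pics/s_r15.png

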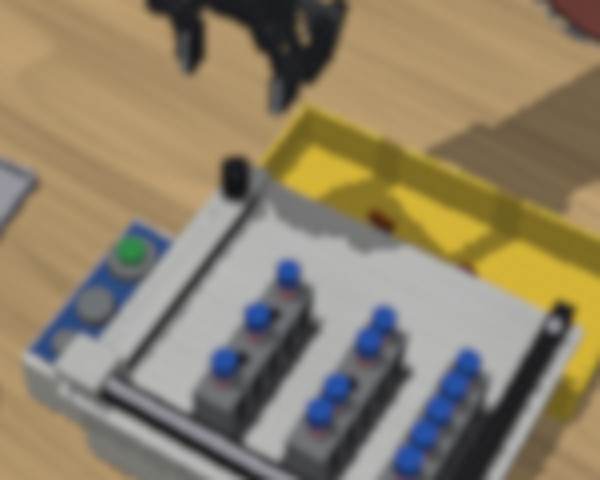

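drive_tool --commands "-0.4 0.8 0 -0.05 0;-0.4 1.6 0 -0.05 0;-0.4 2.3 0 -0.05 0;-0.4 2.5 0 -0.05 0;-0.4 2.5 0 -0.05 0;-0.4 2.5 0 -0.05 0"

```text
t: 43.45
tool_pos: [0.5217, -0.0905, 0.1407]
tool_rot: [-0.072, 1.569, 0.072]
contact_force: [0.2, 0.0, 0.4]
opening: 0.0595
```

```bash
python3 - <<'E'
from meas import *
p=fromsh(-.070,-.115)
go([*p,.137],95.2)
E
```

```text
t 43.45 pos [ 0.5217 -0.0905  0.1407] yaw 95.25 F [0.1948 0.022  0.3973] open 0.0595 q6 -1.9748402566348997
MOVE shift [ 0.0919 -0.0054 -0.0274] turn 0.009153859179212987
```

drive_tool --commands "0.2 0 0 0 0;0.6 0 0 0 0;1 0 0 0 0;1 0 0 0 0;1 0 0 0 0;1 0 0 0 0" --newtons 30

```text
t: 43.95
tool_pos: [0.5221, -0.0914, 0.1422]
tool_rot: [-0.072, 1.566, 0.07]
contact_force: [-0.6, -0.2, 6.2]
opening: 0.0208
```

```bash
python3 - <<'E'
from meas import *
p=fromsh(-.070,-.015);print(p)
go([*p,.137],95.2);print(tosh(ctrl.get_obs()["tool_pos"]))
o=load();snap(o,"r16",(160,150,320,290),(280,150,430,270))
E
```

```text
[0.5116 0.0087]
t 43.95 pos [ 0.5221 -0.0914  0.1422] yaw 95.18 F [-0.5712 -0.1565  6.1913] open 0.0208 q6 -1.9749919725181528
MOVE shift [ 0.1269  2.5171 -0.0339] turn -0.003500346789894593
[-0.0687 -0.1157]
```

View pics/s_r16.png

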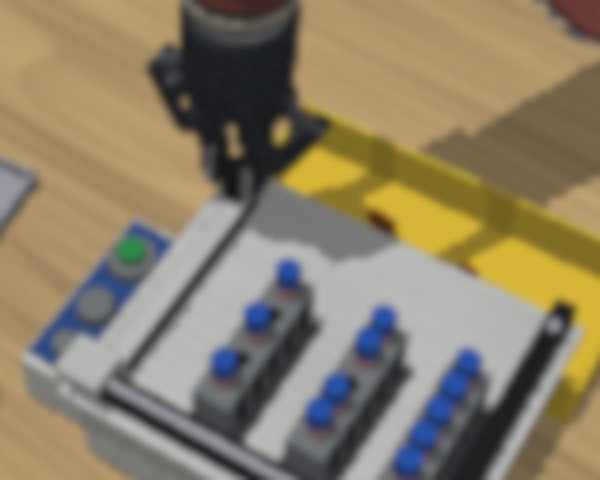

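drive_tool --commands "1 0 0.2 0 0;1 0 0.4 0 0;1 0 0.6 0 0;1 0 0.8 0 0;1 0 1 0 0;1 0 1.15 0 0;1 0 1.25 0 0;1 0 1.3 0 0"

```text
t: 44.72
tool_pos: [0.5171, -0.0403, 0.1422]
tool_rot: [-0.075, 1.567, 0.068]
contact_force: [-1.2, -6.0, 6.5]
opening: 0.0207
```

```bash
python3 - <<'E'
from meas import *
p=fromsh(-.070,-.015)
go([*p,.137],95.2);print(tosh(ctrl.get_obs()["tool_pos"]))
E
```

```text
t 44.72 pos [ 0.5171 -0.0403  0.1422] yaw 95.21 F [-1.1785 -6.0408  6.518 ] open 0.0207 q6 -1.8804127773767243
MOVE shift [ 0.1251  1.2346 -0.0247] turn 0.0010525810425917824
[-0.069  -0.0644]
```

drive_tool --commands "1 0 0.1 0 0;1 0 0.2 0 0;1 0 0.3 0 0;1 0 0.4 0 0;1 0 0.5 0 0;1 0 0.6 0 0;1 0 0.7 0 0;1 0 0.8 0 0"

```text
t: 45.38
tool_pos: [0.5141, -0.0096, 0.1422]
tool_rot: [-0.076, 1.567, 0.066]
contact_force: [-2.9, -9.5, 7.1]
opening: 0.0203
```

```bash
python3 - <<'E'
from meas import *
p=fromsh(-.070,-.015)
go([*p,.137],95.2);print(tosh(ctrl.get_obs()["tool_pos"]))
o=load();snap(o,"r17",(160,150,320,290),(280,150,430,270))
E
```

```text
t 45.38 pos [ 0.5141 -0.0096  0.1422] yaw 95.17 F [-2.9349 -9.53    7.0877] open 0.0203 q6 -1.8200901129819282
MOVE shift [ 0.1276  0.4616 -0.0204] turn -0.005619240852104213
[-0.0692 -0.0334]
```

View pics/s_r17.png

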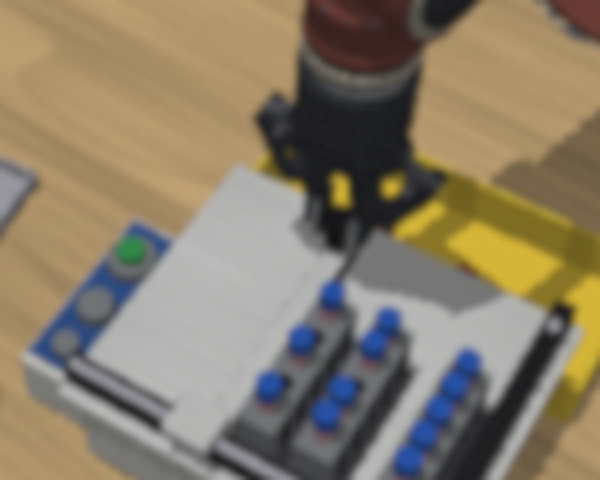

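drive_tool --commands "1 0 0.1 0 0;1 0 0.18 0 0;1 0 0.26 0 0;1 0 0.34 0 0;1 0 0.42 0 0;1 0 0.47 0 0;1 0 0.5 0 0;1 0 0.5 0 0"

```text
t: 46.15
tool_pos: [0.5124, 0.0076, 0.1422]
tool_rot: [-0.081, 1.568, 0.061]
contact_force: [-2.0, -17.8, 6.5]
opening: 0.0206
```

```bash
python3 - <<'E'
from meas import *
p=fromsh(-.070,-.015)
go([*p,.137],95.2);print(tosh(ctrl.get_obs()["tool_pos"]))
E
```

```text
t 46.15 pos [0.5124 0.0076 0.1422] yaw 95.17 F [ -1.9948 -17.8111   6.5456] open 0.0206 q6 -1.7820149658645363
MOVE shift [ 0.1294  0.0324 -0.0167] turn -0.00588993347239466
[-0.0693 -0.0162]
```

drive_tool --commands "1 0 0.04 0 0;1 0 0.07 0 0;1 0 0.07 0 0;1 0 0.07 0 0"

```text
t: 46.48
tool_pos: [0.5124, 0.0077, 0.1422]
tool_rot: [-0.085, 1.567, 0.056]
contact_force: [-1.5, -26.6, 4.3]
opening: 0.0206
```

```bash
python3 - <<'E'
from meas import *
p=fromsh(-.070,-.015)
go([*p,.137],95.2);print(tosh(ctrl.get_obs()["tool_pos"]))
o=load();snap(o,"r18",(160,150,320,290),(320,180,430,290))
E
```

```text
t 46.48 pos [0.5124 0.0077 0.1422] yaw 95.13 F [ -1.4967 -26.603    4.2817] open 0.0206 q6 -1.776725275001786
MOVE shift [ 0.1299  0.0297 -0.0172] turn -0.0135029548331147
[-0.0693 -0.0161]
```

View pics/s_r18.png

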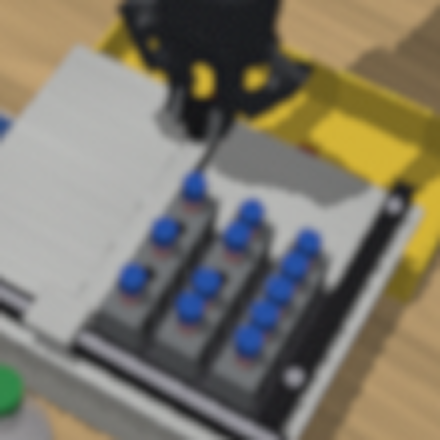

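View pics/t_r18.png

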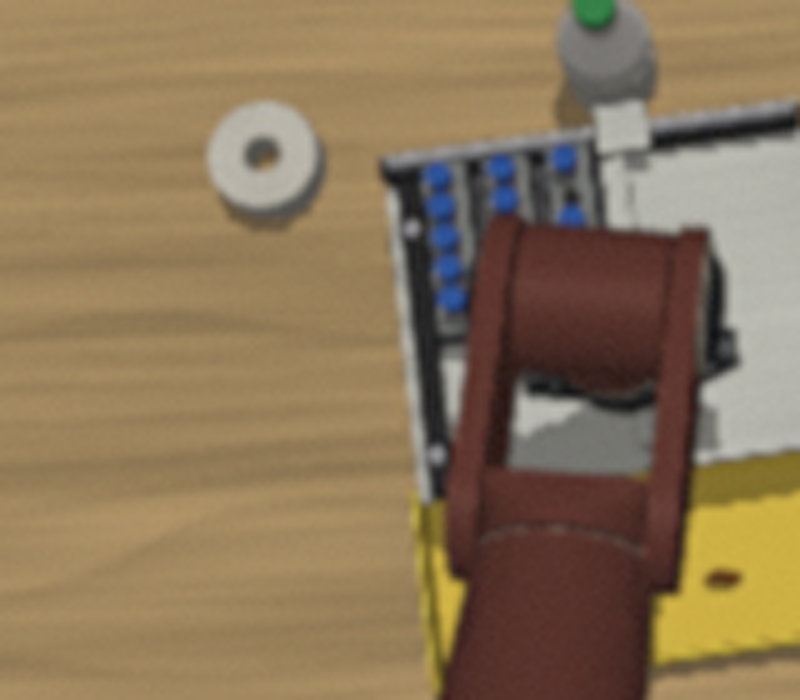

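drive_tool --commands "1 0 -0.05 0 0;1 0 -0.12 0 0;1 0 -0.12 0 0;0.3 0 -0.12 0 0;-0.2 0 -0.12 0 0;-0.2 0 -0.12 0 0;-0.2 -1 -0.12 0 0;-0.2 -2 -0.12 0 0"

```text
t: 47.25
tool_pos: [0.5089, 0.0114, 0.2168]
tool_rot: [-0.07, 1.578, 0.073]
contact_force: [1.4, -0.6, 0.9]
opening: 0.0513
```

```bash
python3 - <<'E'
from meas import *
p=fromsh(-.045,.015)
go([*p,.2],95.2);print(tosh(ctrl.get_obs()["tool_pos"]))
o=load();snap(o,"r19",(220,150,340,250),(320,180,430,290))
E
```

```text
t 47.25 pos [0.5089 0.0114 0.2168] yaw 95.21 F [ 1.4484 -0.6462  0.9226] open 0.0513 q6 -1.7859302609702263
MOVE shift [0.416  0.6753 0.692 ] turn 0.0021325446583887243
[-0.0725 -0.0121]
```

View pics/s_r19.png

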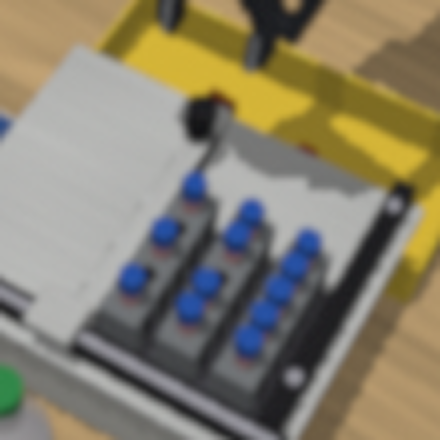

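drive_tool --commands "1 0 0.65 0.65 0;1 0 0.65 0.65 0;1 0 0.65 0.65 0;1 0 0.65 0.65 0;1 0 0.65 0.65 0;1 1 0.65 0.65 0;1 1.9 0.65 0.65 0;1 1.9 0.65 0.65 0"

```text
t: 48.02
tool_pos: [0.5295, 0.0387, 0.1359]
tool_rot: [-0.069, 1.584, 0.072]
contact_force: [-0.6, 0.2, -1.7]
opening: -0.0001
```

```bash
python3 - <<'E'
from meas import *
p=fromsh(-.033,.015)
go([*p,.133],95.2);print(tosh(ctrl.get_obs()["tool_pos"]))
E
```

```text
t 48.02 pos [0.5295 0.0387 0.1359] yaw 95.14 F [-0.6282  0.2375 -1.692 ] open -0.0001 q6 -1.7276809780119387
MOVE shift [0.0675 0.0432 0.4145] turn -0.01154298067920081
[-0.0495  0.0133]
```

drive_tool --commands "1 0.05 0.03 0.2 0;1 0.05 0.03 0.35 0;1 0.05 0.03 0.45 0;1 0.05 0.03 0.55 0;1 0.05 0.03 0.6 0;1 0.05 0.03 0.6 0"

```text
t: 48.52
tool_pos: [0.5494, 0.0412, 0.1429]
tool_rot: [-0.074, 1.6, 0.07]
contact_force: [-43.0, -4.9, 19.8]
opening: 0.0003
```

```bash
python3 - <<'E'
from meas import *
p=fromsh(-.033,.015)
go([*p,.133],95.2);print(tosh(ctrl.get_obs()["tool_pos"]))
E
```

```text
t 48.52 pos [0.5494 0.0412 0.1429] yaw 95.23 F [-43.0149  -4.8886  19.7517] open 0.0003 q6 -1.7185554848154974
MOVE shift [ 0.2503  0.0272 -0.0805] turn 0.00634120675296117
[-0.0295  0.0139]
```

drive_tool --commands "1 0 0 -0.2 0;1 0 0 -0.4 0;1 0 0 -0.5 0;1 0 0 -0.5 0"

```text
t: 48.85
tool_pos: [0.5403, 0.0404, 0.1444]
tool_rot: [-0.071, 1.565, 0.071]
contact_force: [0.8, -0.6, 0.5]
opening: 0.0002
```

```bash
python3 - <<'E'
from meas import *
p=fromsh(-.050,.055)
go([*p,.137],95.2);print(tosh(ctrl.get_obs()["tool_pos"]))
o=load();snap(o,"r20",(220,150,340,250),(320,180,430,290))
E
```

```text
t 48.85 pos [0.5403 0.0404 0.1444] yaw 95.18 F [ 0.8405 -0.6102  0.5453] open 0.0002 q6 -1.7241148569578613
MOVE shift [ 0.1823  1.0275 -0.2854] turn -0.003809437064791155
[-0.0386  0.0139]
```

View pics/s_r20.png

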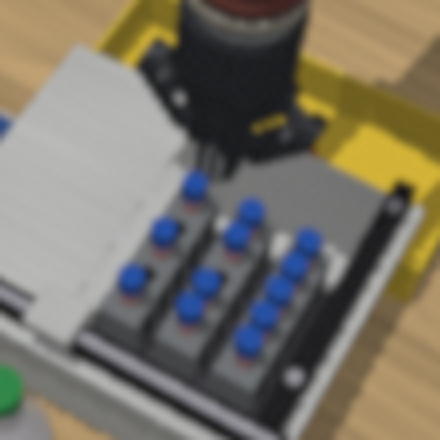

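drive_tool --commands "1 0.1 0.3 -0.1 0;1 0.15 0.7 -0.1 0;1 0.15 1.02 -0.1 0;1 0.15 1.02 0 0;1 0.15 1.02 0.15 0;1 0.15 1.02 0.25 0;1 0.15 1.02 0.33 0;1 0.15 1.02 0.33 0"

```text
t: 49.62
tool_pos: [0.5449, 0.0825, 0.1361]
tool_rot: [-0.07, 1.583, 0.072]
contact_force: [-18.8, 1.9, 13.9]
opening: 0.0005
```

```bash
python3 - <<'E'
from meas import *
p=fromsh(-.040,.095)
go([*p,.137],95.2);print(tosh(ctrl.get_obs()["tool_pos"]))
E
```

```text
t 49.62 pos [0.5449 0.0825 0.1361] yaw 95.19 F [-18.7819   1.8994  13.884 ] open 0.0005 q6 -1.646758947559143
MOVE shift [-0.0168  0.9886 -0.2439] turn -0.001122204896103085
[-0.0302  0.0555]
```

drive_tool --commands "1 0 0 -0.3 0;1 0 0.4 -0.3 0;1 0 0.8 -0.3 0;1 0 0.95 -0.3 0;1 0 0.95 -0.2 0;1 0 0.95 -0.1 0;1 0 0.95 -0.02 0;1 0 0.95 -0.02 0"

```text
t: 50.28
tool_pos: [0.5412, 0.1195, 0.1361]
tool_rot: [-0.071, 1.581, 0.071]
contact_force: [-15.6, 0.2, 10.6]
opening: -0.0002
```

```bash
python3 - <<'E'
from meas import *
go([.54,.11,.137],95.2);print(tosh(ctrl.get_obs()["tool_pos"]))
E
```

```text
t 50.28 pos [0.5412 0.1195 0.1361] yaw 95.17 F [-15.6447   0.1888  10.6106] open -0.0002 q6 -1.57833927964383
MOVE shift [-0.023  -0.2342 -0.0523] turn -0.005666143776545595
[-0.0305  0.0927]
```

drive_tool --commands "1 0 0 -0.3 0;1 -1 0 -0.5 0;1 -2 0 -0.5 0;1 -2 -1 -0.9 0;1 -2 -2 -0.9 0;1 -2 -3 -0.9 0;1 -2 -3.9 -0.9 0;1 -2 -3.9 -0.9 0"

```text
t: 50.95
tool_pos: [0.5232, -0.0448, 0.2165]
tool_rot: [-0.068, 1.569, 0.063]
contact_force: [-0.0, 0.5, -0.5]
opening: -0.0
```

```bash
python3 - <<'E'
from meas import *
p=fromsh(-.069,-.060)
go([*p,.142],95.2);print(tosh(ctrl.get_obs()["tool_pos"]))
o=load();snap(o,"r21",(220,150,340,250),(320,180,430,290))
E
```

```text
t 50.95 pos [ 0.5232 -0.0448  0.2165] yaw 94.77 F [-0.0333  0.5082 -0.5024] open -0.0 q6 -1.879467417339922
MOVE shift [ 1.8617  0.2396 -0.1445] turn -0.08522075345894109
[-0.0633 -0.0694]
```

View pics/s_r21.png

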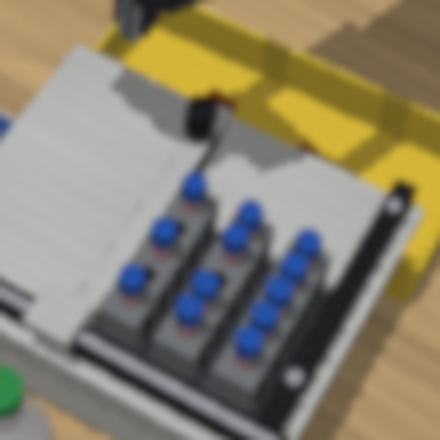

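drive_tool --commands "1 0 0 -0.14 0;1 0.7 0 -0.14 0;1 1.4 0 -0.14 0;1 1.85 0 -0.14 0;1 1.85 0 -0.14 0;1 1.85 0 -0.14 0"

```text
t: 51.55
tool_pos: [0.5159, -0.0378, 0.1411]
tool_rot: [-0.072, 1.572, 0.073]
contact_force: [-0.1, 0.5, 1.3]
opening: -0.0003
```

drive_tool --commands "1 0 0.15 0 0;1 0 0.25 0 0;1 0 0.35 0 0;1 0 0.4 0 0;1 0 0.45 0 0;1 0 0.45 0 0"

```text
t: 52.05
tool_pos: [0.5154, -0.0207, 0.1425]
tool_rot: [-0.072, 1.569, 0.071]
contact_force: [-1.0, -0.8, 0.4]
opening: 0.0001
```

```bash
python3 - <<'E'
from meas import *
p=fromsh(-.069,-.060)
go([*p,.142],95.2);print(tosh(ctrl.get_obs()["tool_pos"]))
E
```

```text
t 52.05 pos [ 0.5154 -0.0207  0.1425] yaw 95.22 F [-0.9919 -0.7877  0.4282] open 0.0001 q6 -1.8465006971861648
MOVE shift [ 0.013  -0.3824 -0.0033] turn 0.003667183011089037
[-0.0689 -0.0447]
```

drive_tool --commands "1 0 0.05 0 0;1 0 0.1 0 0;1 0 0.15 0 0;1 0 0.2 0 0;1 0 0.2 0 0"

```text
t: 52.47
tool_pos: [0.5149, -0.0166, 0.1422]
tool_rot: [-0.078, 1.569, 0.064]
contact_force: [0.1, -12.5, -1.7]
opening: -0.0001
```

```bash
python3 - <<'E'
from meas import *
p=fromsh(-.069,-.060)
go([*p,.142],95.2);print(tosh(ctrl.get_obs()["tool_pos"]))
E
```

```text
t 52.47 pos [ 0.5149 -0.0166  0.1422] yaw 95.19 F [  0.0609 -12.4639  -1.6921] open -0.0001 q6 -1.8313630650772839
MOVE shift [ 0.0103 -0.486   0.0013] turn -0.002601756631764829
[-0.0691 -0.0406]
```

drive_tool --commands "1 0 0.04 0 0;1 0 0.1 0 0;1 0 0.1 0 0"

```text
t: 52.72
tool_pos: [0.5149, -0.0163, 0.1424]
tool_rot: [-0.084, 1.569, 0.057]
contact_force: [1.4, -25.5, -2.0]
opening: -0.0
```

drive_tool --commands "1 0 -0.4 0 0;1 0 -0.8 0 0;1 -1 -0.8 0 0;1 -2 -0.8 0 0;1 -2 -0.8 0 0"

```text
t: 53.13
tool_pos: [0.5211, -0.0422, 0.2312]
tool_rot: [-0.073, 1.556, 0.068]
contact_force: [1.4, -1.0, 1.5]
opening: -0.0002
```

```bash
python3 - <<'E'
from meas import *
o=load()
for n in o:
    im,d,P=o[n];hsv=cv2.cvtColor(im,cv2.COLOR_BGR2HSV)
    m=cv2.inRange(hsv,(45,90,50),(80,255,255))>0
    for c,st,ce in comps(m,6):
        p=ray(n,[ce],.072)[0]-np.r_[OFF[n],0]
        if .4<p[0]<.75 and -.3<p[1]<0: print(n,st[4],ce,p,tosh(p),P[c&(d>0)][:,2].max(),np.median(P[c&(d>0)][:,2]))
print(fromsh(0,-.17));go([.55,-.14,.15],95.2)
E
```

```text
top 25 [333.76 207.64] [ 0.5847 -0.1399  0.072 ] [-0.0107 -0.1696] 0.09400319188277861 0.08730487151907451
scene 34 [312.4706 212.4118] [ 0.5728 -0.1461  0.072 ] [-0.0231 -0.1748] 0.08794150806542023 0.08316165092895705
[ 0.5954 -0.1393]
t 53.23 pos [ 0.5185 -0.0414  0.2248] yaw 95.17 F [-0.9833  0.2801 -0.6065] open 0.0003 q6 -1.8839554808669472
MOVE shift [ 1.8767 -2.5235  0.5527] turn -0.00597467105716305
```

```bash
python3 - <<'E'
from meas import *
for z in(.076,.08,.084,.088):
    a=ray("top",[[333.76,207.64]],z)[0][:2]-OFF["top"];b=ray("scene",[[312.47,212.41]],z)[0][:2]-OFF["scene"]
    print(z,a,b,tosh(a),tosh(b))
    m=(a+b)/2
p=fromsh(-.018,-.17);print(p);go([*p,.14],95.2)
E
```

```text
0.076 [ 0.5838 -0.1397] [ 0.5749 -0.1442] [-0.0115 -0.1694] [-0.0208 -0.173 ]
0.08 [ 0.583  -0.1396] [ 0.5771 -0.1422] [-0.0123 -0.1692] [-0.0185 -0.1713]
0.084 [ 0.5822 -0.1395] [ 0.5792 -0.1403] [-0.0131 -0.169 ] [-0.0162 -0.1695]
0.088 [ 0.5814 -0.1393] [ 0.5813 -0.1383] [-0.0139 -0.1687] [-0.0139 -0.1678]
[ 0.5774 -0.1409]
t 53.23 pos [ 0.5185 -0.0414  0.2248] yaw 95.17 F [-0.9833  0.2801 -0.6065] open 0.0003 q6 -1.8839554808669472
MOVE shift [ 2.1303 -2.6081  1.2325] turn -0.00597467105716305
```

drive_tool --commands "1 0 -1 0.5 0;1 0 -2 1 0;1 0.8 -2.6 1.3 0;1 1.6 -2.6 1.3 0;1 2.3 -2.6 1.3 0;1 2.6 -2.6 1.3 0;1 2.6 -2.6 1.3 0"

```text
t: 53.82
tool_pos: [0.5746, -0.1385, 0.112]
tool_rot: [-0.068, 1.579, 0.075]
contact_force: [-0.3, 0.5, -1.2]
opening: 0.0004
```

```bash
python3 - <<'E'
from meas import *
p=fromsh(-.0145,-.17);go([*p,.09],95.2)
o=load();snap(o,"b1",(290,170,370,230),(280,170,380,250))
crop(o["scene"][0],280,170,360,230,8,"pics/s_b1.png")
E
```

```text
t 53.82 pos [ 0.5746 -0.1385  0.112 ] yaw 95.18 F [-0.3226  0.5152 -1.1598] open 0.0004 q6 -2.0236701175615783
MOVE shift [ 0.5476 -0.0698  0.1586] turn -0.00461842600914224
```

View pics/s_b1.png

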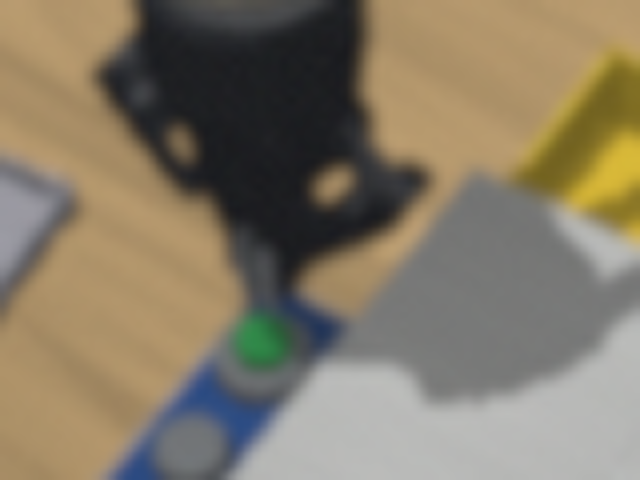

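drive_tool --commands "1 0 -0.07 0.14 0;1 0 -0.07 0.14 0;1 0.2 -0.07 0.14 0;1 0.4 -0.07 0.14 0;1 0.5 -0.07 0.14 0;1 0.6 -0.07 0.14 0;1 0.6 -0.07 0.14 0"

```text
t: 54.5
tool_pos: [0.5831, -0.1418, 0.0924]
tool_rot: [-0.07, 1.572, 0.072]
contact_force: [0.0, -0.5, 0.3]
opening: -0.0004
```

drive_tool --commands "1 0.05 0 0 0;1 0.1 0 0 0;1 0.15 0 0 0;1 0.15 0 0 0"

```text
t: 54.83
tool_pos: [0.5839, -0.1422, 0.0877]
tool_rot: [-0.071, 1.57, 0.071]
contact_force: [-0.4, -0.1, 0.1]
opening: -0.0
```

drive_tool --commands "1 0.05 0.06 -0.05 0;1 0.1 0.06 -0.05 0;1 0.15 0.06 -0.05 0;1 0.2 0.06 -0.05 0;1 0.2 0.06 -0.05 0"

```text
t: 55.25
tool_pos: [0.582, -0.1399, 0.081]
tool_rot: [-0.071, 1.57, 0.071]
contact_force: [-2.7, 1.3, 6.3]
opening: -0.0001
```

drive_tool --commands "1 0.05 0 0 0;1 0.1 0 0 0;1 0.15 0 0 0;1 0.15 0 0 0;1 0.15 0 0 0"

```text
t: 55.67
tool_pos: [0.5823, -0.14, 0.0804]
tool_rot: [-0.071, 1.571, 0.072]
contact_force: [-16.6, 5.8, 32.4]
opening: 0.0004
```

drive_tool --commands "1 -0.3 0 0 0;1 -1 0 0 0;1 -2 0 0 0;1 -3 0 0 0;1 -4 -1 0 0;1 -4 -2 -1 0;1 -4 -3 -2 0;1 -4 -4 -3 0"

```text
t: 56.33
tool_pos: [0.5101, -0.2704, 0.2346]
tool_rot: [-0.074, 1.567, 0.071]
contact_force: [0.2, -0.7, 0.0]
opening: 0.0001
```

drive_tool --commands "1 0 -1 -1 0;1 0 -1 -1 0;1 0 -1 -1 0"

```text
t: 56.58
tool_pos: [0.4719, -0.3151, 0.2327]
tool_rot: [-0.068, 1.57, 0.067]
contact_force: [0.7, 0.3, -0.2]
opening: 0.0002
```

```bash
python3 - <<'E'
from meas import *
go([.5,-.3,.3],95)
o=load();snap(o,"f1",(180,140,340,290),(320,180,430,290))
for n in o: cv2.imwrite(f"pics/{n}_f.png",o[n][0])
glass(o);red(o)
for n in o:
    im,d,P=o[n];
    hsv=cv2.cvtColor(im,cv2.COLOR_BGR2HSV);m=cv2.inRange(hsv,(105,110,60),(128,255,255))>0
    for c,st,ce in comps(m,4):
        s=tosh(ray(n,[ce],.177)[0],OFF[n])
        if -.1<s[0]<.1 and -.05<s[1]<.13: print(n,st[4],s*1000)
E
```

```text
t 56.58 pos [ 0.4719 -0.3151  0.2327] yaw 94.91 F [ 0.744   0.2762 -0.2424] open 0.0002 q6 -2.375704217817306
MOVE shift [-1.6822  0.3141  0.7317] turn -0.018902925734977316
top glass 12 [277.4167 258.25  ] shaker mm [-156.6351   34.7122] z 0.012912710715539455
top glass 28 [270.8571 263.0714] shaker mm [-169.0663   57.3023] z 0.016661014671530028
top glass 15 [281.5333 265.3333] shaker mm [-180.8664   24.3085] z 0.013484647842797237
top glass 5 [304.6 265.2] shaker mm [-190.4885  -48.8133] z 0.019718111269662053
top red 531 [456.1563 214.7288] 0.10237043834224924 topface (array([ 0.5456, -0.559 ]), np.float32(91.72171), np.float32(27.667246), np.float32(174.4984)) n 224 all (array([ 0.5459, -0.5591]), np.float32(119.74002), np.float32(39.038055), np.float32(174.59154))
scene red 710 [225.8042 153.7746] 0.0966277398750085 topface (array([ 0.5502, -0.5552]), np.float32(89.72959), np.float32(30.718758), np.float32(173.20413)) n 199 all (array([ 0.5504, -0.554 ]), np.float32(118.02614), np.float32(41.69334), np.float32(173.43611))
scene red 286 [249.5769 191.6189] 0.07077958307115473 topface (array([ 0.6158, -0.3747]), np.float32(62.828896), np.float32(17.994001), np.float32(99.20655)) n 103 all (array([ 0.6173, -0.3738]), np.float32(82.94189), np.float32(23.491514), np.float32(101.25576))
top 19 [79.3942 16.4768]
top 42 [69.2848 56.5263]
top 117 [38.1545 96.4265]
top 22 [39.684  16.3176]
top 47 [ 9.5237 56.0891]
top 20 [ 0.1156 15.7504]
scene 30 [-2.6988 14.7516]
scene 65 [ 8.6075 54.815 ]
scene 37 [36.5758 15.986 ]
scene 215 [39.6062 94.0251]
scene 38 [75.6043 15.9436]
scene 97 [65.8875 53.9683]
```

View pics/t_f1.png

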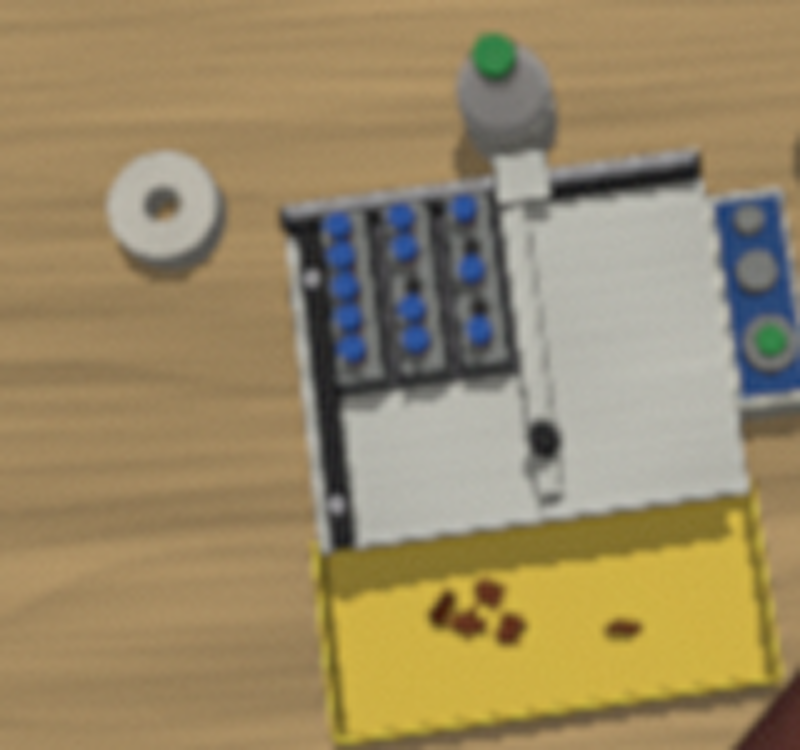

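View pics/s_f1.png

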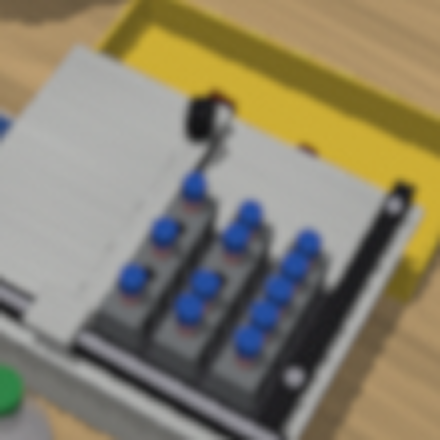

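View pics/scene_f.png

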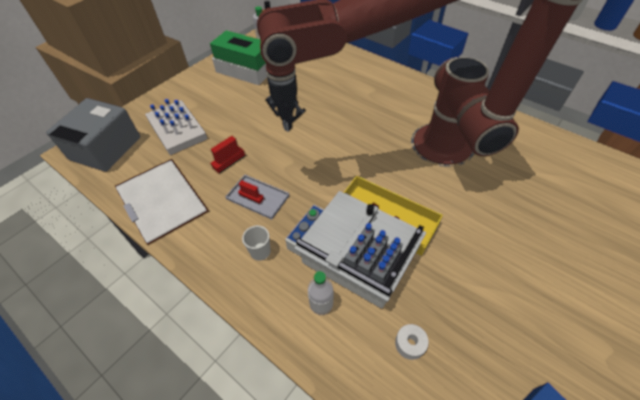

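```bash
python3 -c "
from station import ctrl
print(ctrl.finish_job())"
```

```text
the job is handed in; nothing more can be done
None
```

The job is done and handed in at about 57 s of the 210 s allowed. I wiped the five glass pieces into the yellow tray and stood the scraper back in its steel tray. I then loaded the three racks, slid the clamp arm up against the last one and pressed the start button.

**Final pictures**
- The platform is clear, and all five pieces lie in the sharps tray.
- The three racks stand upright and are packed at shaker y of about 95, 55 and 16 mm, within about 1 mm of their targets of 95, 55 and 15 mm.
- The scraper stands in its tray. The bottle, label roll and cup look to be where they started.

**Contact checks**
- Each rack stopped hard against the rear bar, and again when I pushed it from the front.
- The clamp did not move under a second push of about 25 N.
- The button bottomed out and has been released.

**What did not go smoothly**
- On the first lowering, the scraper foot caught the parked clamp arm and tilted in the grip. I set it down flat on a free part of the platform and gripped it again before wiping.
- One push of a rack with the fingertips reached a wrist reading of about 43 N (about 47 N including the upward part), because the arm was commanded further than it appeared. The rack and clamp showed no change afterwards. The 40 N limit is worded for the arm and the gripper's body, so this fingertip push may not count against it.
- The two cameras disagreed by about 5 mm, so I used their mean. The contacts with the stop bars agreed with that mean to about 1 mm.

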